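# Check a jar's lid and hold up the packed carrier

## Task

At the food pantry's packing bench, pick up the tall jar standing on the bench (the twin of the one already in the wooden carrier), and check its lid seal by tipping it in the air until the lid points steeply downwards, well past lying flat, for about a second. Then turn it upright again, set it down gently in the carrier's empty well and let go of it. Finally take the carrier by its grip bar, lift it about 10 cm clear of the bench with both jars standing in it, and finish while holding it there, still and level: do not put it down or let go; leave the other goods where they are.

Things in the scene. Friction and masses are not known exactly. Their poses are not given: they have to be found in the camera images.
- jar: The jar to check: closed amber glass jar with paper label band and steel lid, 56 mm diameter, 95 mm tall, about 0.25 kg (0.2 to 0.3), rigid. Straight side from the underside up to 73 mm, then a shoulder to the lid, 52 mm diameter, from 81 to 95 mm. Origin: centre of the underside; z points out through the lid. It starts upright on the bench, in one of three spots that it shares at random with the squat jar and the short tin
- jar_lid (a point): Centre of the top of that jar's lid, 95 mm from its underside
- carrier: Plywood two-jar carrier, loose, 0.32 kg empty, 164 mm (its x) by 82 mm (its y). Origin: centre of the underside, z up. A 6 mm floor, walls 5 mm thick and 32 mm high, and in the middle an upright panel 10 mm thick, across its y, that divides it into two open wells, each 75 by 72 mm inside. On the panel sits the grip bar; overall height 167 mm. Its +x points away from the robot within 0.35 rad; the empty well is the one on its -x side, nearer the robot
- empty_well (a point): Centre of the floor of the empty well, 6 mm above the carrier's underside, at x = -41 mm in the carrier's frame
- full_well (a point): Centre of the floor of the occupied well, at x = +41 mm in the carrier's frame
- grip_bar (a point): Centre of the carrier's grip bar, 155 mm above the underside: a rectangular bar 14 mm thick (carrier's x), 82 mm long (carrier's y), 24 mm high. Standing jars' lids reach 101 mm above the underside, so there are 42 mm between them and the bar's lower edge. The load is balanced about the bar once both jars are in
- packed_jar: The jar already in the carrier's far well, same as the jar to check; origin at the centre of its underside
- squat_jar: Bystander: wide low amber jar, 68 mm diameter, 58 mm tall; origin at the centre of its underside
- short_tin: Bystander: low tin, 72 mm diameter, 48 mm tall; origin at the centre of its underside
- carton: Bystander: upright carton 45 by 130 by 120 mm tall at the back; origin at the centre of its underside
- bar_box: Bystander: flat cardboard box 90 by 140 by 50 mm tall at the back; origin at the centre of its underside
- bottle: Bystander: clear plastic bottle, 64 mm diameter, 190 mm tall, left of the carrier; origin at the centre of its underside
- marker: Bystander: black marker pen, 14 mm thick, 130 mm long, lying between the goods; origin under its middle

How it is judged (in metres and radians):
On the way, in this order (a step that is already met when the one before it is completed fails the run):
1. the jar is held in the air with its lid pointing steeply down: its axis more than 120 degrees from upright, the lid more than 4 cm above the bench, for 0.7 s (angle between jar's own z axis and vertical above 2.1 rad and height (world z) of jar_lid above 0.04 m and contact force between jar and the fingers above 0.5 N), for 0.7 s.
2. the jar stands upright in the carrier's empty well, let go, with the carrier still on the bench (distance between jar and empty_well below 0.015 m and angle between the z axis of jar and the z axis of carrier, either way round below 0.12 rad and angle between jar's own z axis and vertical below 0.2 rad and contact force between jar and the fingers below 0.1 N and linear speed of jar below 0.03 m/s and height (world z) of carrier below 0.01 m), for 0.2 s.
At the end, for the whole second after the job is handed in: The carrier hangs from the fingers with its underside 6 to 16 cm above the bench, resting on nothing else, within 0.1 rad of level, slower than 2 cm/s and 0.1 rad/s; both jars stand upright in their wells (underside centre within 15 mm of the well's centre), not touched by the fingers (height (world z) of carrier between 0.06 and 0.16 m and angle between carrier's own z axis and vertical below 0.1 rad and linear speed of carrier below 0.02 m/s and angular speed of carrier below 0.1 rad/s and contact force between carrier and the fingers above 2 N and distance between jar and empty_well below 0.015 m and angle between the z axis of each of jar, packed_jar and the z axis of carrier, either way round below 0.12 rad and angle between each of jar, packed_jar's own z axis and vertical below 0.2 rad and distance between packed_jar and full_well below 0.015 m and contact force between each of jar, packed_jar and the fingers below 0.1 N and contact force between carrier and squat_jar below 0.1 N and contact force between carrier and short_tin below 0.1 N and contact force between carrier and carton below 0.1 N and contact force between carrier and bar_box below 0.1 N and contact force between carrier and bottle below 0.1 N and contact force between carrier and marker below 0.1 N); the arm keeps its last pose, push and grip.
It fails at once if the carrier is tipped more than 0.3 rad (angle between carrier's own z axis and vertical above 0.3 rad).
It fails at once if the jar is dropped or knocked into the carrier (contact above 60 N) (contact force between jar and carrier above 60 N).
It fails at once if one of the other goods is pushed more than 4 cm from its place (distance of any of squat_jar, short_tin, carton, bar_box, bottle, marker from where it was at the start of the episode above 0.04 m).
It also fails if it takes over 69 s, if anything falls off the work surface, if the arm or the gripper's body presses on something with over 40 N, if the wrist force passes 120 N, or if a joint passes its speed limit or range.

## Robot

A 6-joint arm with a two-finger parallel gripper is mounted at the origin on the work surface. World frame = base frame: x ahead of the robot, y to its left, z up, the work surface at z = 0. Lengths are in m, angles in degrees, forces in N, time in s.
With the tool pointing down it reaches from about 0.3 to 0.75 m from the base axis. Payload 8.5 kg.
Tool frame: the origin (TCP) lies midway between the tips of the shut fingers; the grasp point (between the pads) lies 19 mm behind it (robot.grip_depth is the distance from the TCP to the grasp point, in m); x points along the fingers, y is the direction in which the jaws open and shut, and the axes are right-handed (so a half turn about x gives the same grasp; the last joint's range is limited). The gripper opens to 88 mm and grips with 3 to 60 N. Pads are 18 mm wide; open, the fingers measure 123 mm over their backs; the gripper's body (75 mm by 187 mm) begins 45 mm behind the grasp point.
Start: joints at [-76.45, 21.807, 74.336, -0, 83.858, -12.336], TCP at [0.24, -0.495, 0.239] pointing down, gripper open.
Joint ranges: [-178.18, 178.18], [-50.72, 133.34], [12.68, 142.11], [-81.47, 261.47], [9.98, 163.14], [-165.26, 165.26]. Speed limits (degrees/s): [136.94, 136.94, 180, 180, 180, 180].

## Interface

Orientations are given as a 3x3 rotation matrix whose columns are the frame's x, y, z axes.
In Python, from station import robot, vision, job gives the robot as it stands. The module is installed in compiled form; this text tells all that it offers.
- The arm moves only by the tool drive_tool, never from a script. Its argument "deltas" is a list that holds one entry, the list of rows, each a list of 5 numbers: the shift along the tool's x, y, z in m, then the turn about the tool's x in rad, then the gripper's target within -1 to 1 (fully open at 1, half-way at 0, shut at -1). In form: [[[x, y, z, turn, claw], ...]]. A call has 1 to 12 rows; each row shifts and turns the pose as measured when the row begins, along the tool's axes as they then stand; what a row does not reach is not made up. A row lasts 1/12 s, in which the tool goes at most 41.7 mm and 7.16 degrees, less where a joint would pass 70% of its speed; a pose out of reach is approached as far as the arm can. A call is refused whole if a number of a shift passes 0.0417 or a number of a turn 0.125, either way. A call with a gripper value outside its range is refused whole. The fingers move at their own pace and stop on an object; "newtons" is the grip in N (left out, the last holds). Time passes only in rows, so rows that do not move let the fingers close. It gives the time, the measured TCP pose, the force and the opening at its end, in the units of the state.
- robot.sense(): the state, without advancing time (a new reading comes with each control period).
- vision.snapshot(name): name is "scene" or "side" or "wrist"; returns the picture (384x512x3 uint8, blue, green, red); there is no depth.
- vision.camera_info(name): a dict with "fx", "fy", "cx", "cy" (pixels), "pose" (4x4, takes a point from camera to world coordinates). Camera axes: x right, y down, z forward; pixel columns grow to the right and rows downward; lengths in m; the calibration is good to about 2 mm. A picture is of the moment at which its call begins: read the wrist's pose just before it. camera_info takes no time and is no camera call; for the wrist camera it gives the pose at the moment of the call.
- job.finish_job(): hands the job in, once; it reports no verdict.
The state is a dict: "clock": time; "joints": joint angles; "joint_vel": joint speeds; "tau": joint torques, N m; "tool_pos": TCP position; "tcp_rot": TCP orientation; "force": force on the tool from outside, world axes, zero at the start; "moment": the same for the moment, N m; "width": opening from 0.0 (shut) to 1.0 (fully open).
Only numpy, scipy, OpenCV 4.12 (cv2) and the standard library are available. Lean on these libraries where they do the work, as an engineer would, in place of code of your own. Each camera call takes 0.05 s, during which the arm holds its last target. There are 200 camera calls.

## Working session

There is one attempt and no reset: what is moved stays moved. The work goes in short steps, Python scripts to look and compute and a tool call to move; the robot and the scene stay as the last step left them, time stands still between calls to the robot, and variables do not carry over. Pictures are saved under pics/ and viewed, about 8 in all and at most 12, crops included, and the job is handed in when it is done.

Besides the shell and the picture viewer there is one more tool, called after "Call:" as name(argument=value, ...) on one line, values as JSON. drive_tool: Moves the arm, as the interface text tells. Its arguments: {"type":"object","properties":{"deltas":{"type":"array"},"newtons":{"type":"number"}},"required":["deltas"]}

```bash
mkdir -p pics; ls
python3 - <<'E'
from station import robot, vision, job
import cv2,numpy as np
s=robot.sense(); print({k:np.round(v,3).tolist() for k,v in s.items()})
for n in("scene","side"):
    i=vision.camera_info(n); print(n,i['fx'],i['fy'],i['cx'],i['cy'],np.round(i['pose'],4).tolist())
    im=vision.snapshot(n); cv2.imwrite(f'pics/{n}0.png',im)
a=cv2.imread('pics/scene0.png');b=cv2.imread('pics/side0.png')
cv2.imwrite('pics/both0.png',np.vstack([cv2.resize(a,(512,384)),b])[:,:])
E
```

```text
pics
{'clock': 0.0, 'joints': [-76.449, 21.843, 74.384, 0.0, 83.859, -12.337], 'joint_vel': [0.036, -0.024, 0.024, -0.061, 0.06, 0.043], 'tau': [0.002, -43.793, -22.455, 0.071, 0.035, -0.0], 'tool_pos': [0.24, -0.495, 0.238], 'tcp_rot': [[-0.0, 0.437, -0.9], [0.001, -0.9, -0.437], [-1.0, -0.001, -0.0]], 'force': [0.416, 0.723, 0.278], 'moment': [0.0, 0.027, 0.023], 'width': 1.0}
scene 429.36174674456646 429.36174674456646 249.63688520413757 186.92678836468244 [[0.5257, 0.6331, -0.5682, 1.2244], [0.8505, -0.3792, 0.3644, -0.3526], [0.0153, -0.6748, -0.7378, 0.9768], [0.0, 0.0, 0.0, 1.0]]
side 351.1066823085991 351.1066823085991 252.72516638676038 201.17934562831664 [[-0.9955, -0.0489, 0.0815, 0.4939], [-0.094, 0.636, -0.766, 0.8064], [-0.0144, -0.7702, -0.6377, 0.7574], [0.0, 0.0, 0.0, 1.0]]
```

View pics/scene0.png

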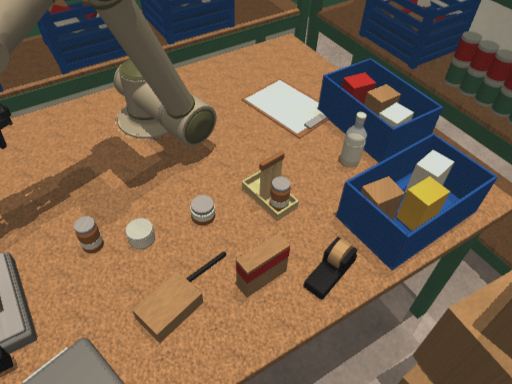

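View pics/side0.png

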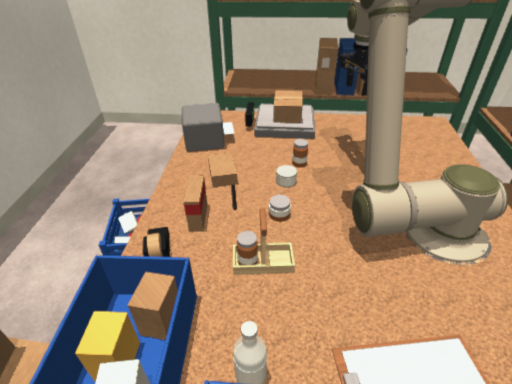

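The scene view shows the tall jar at about (88,234), the tin at (140,234), the squat jar at (203,208) and the carrier at (270,190). In the side view the jar is at (300,152) and the carrier at (263,255). I'll zoom in to get pixel positions.

Run:
```python
import cv2,numpy as np
a=cv2.imread('pics/scene0.png');b=cv2.imread('pics/side0.png')
def crop(im,x,y,w=75,h=75):
    c=cv2.resize(im[y:y+h,x:x+w],(w*5,h*5)[:2] if 0 else (400,300),interpolation=cv2.INTER_CUBIC)
    cv2.putText(c,f'{x},{y}',(2,12),0,.4,(255,0,255),1)
    for k in range(1,8): cv2.line(c,(k*50,0),(k*50,4),(255,0,255),1); cv2.line(c,(0,k*50),(4,k*50),(255,0,255),1)
    return c
m=np.vstack([np.hstack([crop(a,60,205,80,60),crop(a,235,145,80,60+15)[:300]]),np.hstack([crop(b,265,130,80,60),crop(b,225,205,80,75)])])
cv2.imwrite('pics/m1.png',m)
```

```text
(no output)
```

View pics/m1.png

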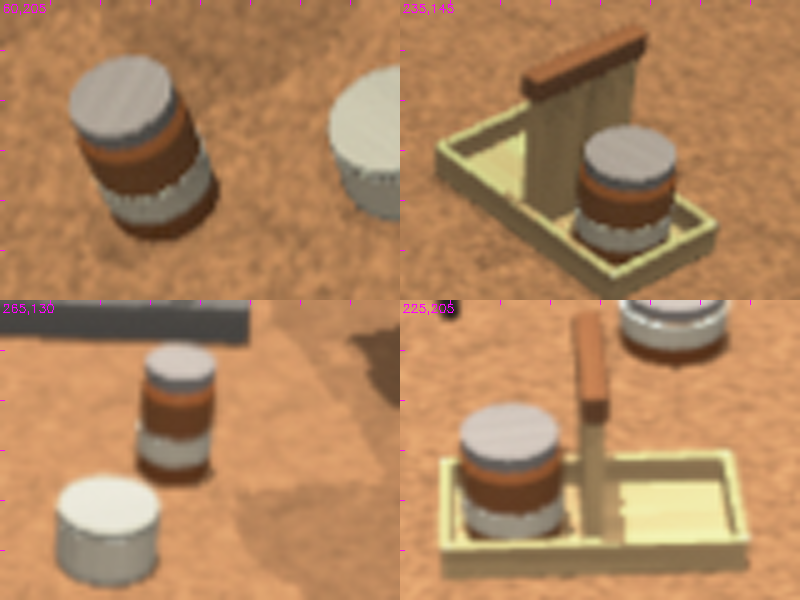

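```bash
cat > h.py <<'E'
import numpy as np
from station import robot, vision, job
def ray(n,u,v,z):
    i=vision.camera_info(n);P=i['pose'];d=P[:3,:3]@[(u-i['cx'])/i['fx'],(v-i['cy'])/i['fy'],1];o=P[:3,3]
    return (o+d*(z-o[2])/d[2])[:2]
E
python3 - <<'E'
from h import *
for l,n,u,v,z in [("jar","scene",84.4,224.4,.095),("jar","side",301,142.4,.095),("packed","scene",280.8,183.75,.101),("packed","side",246.8,238,.101),
("L","scene",243,181.75,.032),("B","scene",277.6,212.5,.032),("R","scene",297.8,201.25,.032),
("FL","side",233.4,266.25,.032),("FR","side",294.6,265.25,.032),("BL","side",233.2,244.5,.032),("BR","side",292,243.75,.032),("bartop","scene",272,160,.167),("bottle","scene",351,163,0),("squat","scene",203,201,.058),("tin","scene",140,228,.048),("carton","scene",262,262,.06),("bottletop","side",250,329,.19)]:
    print(l,n,np.round(ray(n,u,v,z),4))
E
```

```text
jar scene [ 0.4387 -0.3483]
jar side [ 0.4327 -0.3418]
packed scene [0.5845 0.1607]
packed side [0.579  0.1688]
L scene [0.4687 0.1079]
B scene [0.6211 0.1303]
R scene [0.6166 0.2042]
FL side [0.6122 0.2082]
FR side [0.451  0.1915]
BL side [0.6235 0.1302]
BR side [0.4584 0.114 ]
bartop scene [0.5478 0.1515]
bottle scene [0.5523 0.4695]
squat scene [ 0.4952 -0.0395]
tin scene [ 0.4851 -0.2248]
carton scene [ 0.7504 -0.0069]
bottletop side [0.538  0.4765]
```

Call:
drive_tool(deltas=[[[-0.02,0.035,0,0,1],[-0.02,0.035,0,0,1],[-0.02,0.035,0,0,1],[-0.02,0.035,0,0,1],[-0.02,0.035,0,0,1],[-0.02,0.035,0,0,1],[-0.02,0.035,0,0,1],[-0.02,0.035,0,0,1],[-0.02,0.035,0,0,1],[-0.02,0.035,0,0,1],[-0.02,0.035,0,0,1],[-0.02,0.035,0,0,1]]])

```text
clock: 1.1
tool_pos: [0.3377, -0.6945, 0.3422]
tcp_rot: [[0.042, 0.434, -0.9], [-0.067, -0.897, -0.436], [-0.997, 0.079, -0.009]]
force: [0.6, 0.2, 0.1]
width: 1.001
```

Call:
drive_tool(deltas=[[[0,0.04,0,0,1],[0,0.04,0,0,1],[0,0.04,0,0,1],[0,0.04,0,0,1],[0,0.04,0,0,1],[0,0.04,0,0,1],[0,0.04,0,0,1],[0,0.04,0,0,1]]])

```text
clock: 1.77
tool_pos: [0.3753, -0.7731, 0.2899]
tcp_rot: [[0.129, 0.416, -0.9], [-0.258, -0.863, -0.436], [-0.958, 0.288, -0.004]]
force: [-0.2, -0.0, -0.6]
width: 1.002
```

```bash
python3 -c "
from h import *
s=robot.sense();print(np.round(s['joints'],1),s['tool_pos'],np.round(s['tcp_rot'],2).tolist())"
```

```text
[-72.8  51.1  12.7   2.7  99.6  -7.7] [ 0.37529966 -0.77312441  0.28994413] [[0.13, 0.42, -0.9], [-0.26, -0.86, -0.44], [-0.96, 0.29, -0.0]]
```

Call:
drive_tool(deltas=[[[-0.01,-0.025,-0.028,0,1],[-0.01,-0.025,-0.028,0,1],[-0.01,-0.025,-0.028,0,1],[-0.01,-0.025,-0.028,0,1],[-0.01,-0.025,-0.028,0,1],[-0.01,-0.025,-0.028,0,1],[-0.01,-0.025,-0.028,0,1],[-0.01,-0.025,-0.028,0,1],[-0.01,-0.025,-0.028,0,1],[-0.01,-0.025,-0.028,0,1],[-0.01,-0.025,-0.028,0,1],[-0.01,-0.025,-0.028,0,1]]])

```text
clock: 2.77
tool_pos: [0.5408, -0.3299, 0.3305]
tcp_rot: [[0.158, 0.395, -0.905], [-0.299, -0.855, -0.425], [-0.941, 0.338, -0.017]]
force: [0.8, -0.5, 0.2]
width: 0.997
```

Call:
drive_tool(deltas=[[[-0.01,-0.025,-0.028,0,1],[-0.01,-0.025,-0.028,0,1],[-0.01,-0.025,-0.028,0,1],[-0.01,-0.025,-0.028,0,1],[-0.01,-0.025,-0.028,0,1],[-0.01,-0.025,-0.028,0,1],[-0.01,-0.025,-0.028,0,1],[-0.01,-0.025,-0.028,0,1],[-0.01,-0.025,-0.028,0,1],[-0.01,-0.025,-0.028,0,1]]])

```text
clock: 3.6
tool_pos: [0.683, 0.0527, 0.3721]
tcp_rot: [[0.212, 0.376, -0.902], [-0.313, -0.848, -0.427], [-0.926, 0.373, -0.062]]
force: [0.9, -1.3, -0.2]
width: 1.004
```

```bash
cat >> h.py <<'E'
def st():
    s=robot.sense();R=np.array(s['tcp_rot']);t=R[:,0]
    print('clk',round(s['clock'],2),'J',np.round(s['joints'],1),'p',np.round(s['tool_pos'],4),'grasp',np.round(np.array(s['tool_pos'])-.019*t,4),
     '\nR',np.round(R,3).tolist(),'alpha',round(np.degrees(np.arccos(-t[2])),1),'head',round(np.degrees(np.arctan2(t[1],t[0])),1),'y_el',round(np.degrees(np.arcsin(R[2,1])),1),'F',np.round(s['force'],1),'w',round(s['width'],3))
    return s,R
def d(world,n):  # rows for a world shift
    s=robot.sense();R=np.array(s['tcp_rot']);print('row x',n,np.round(R.T@np.array(world)/n,4))
E
python3 -c "
from h import *
st()"
```

```text
clk 3.6 J [  1.2  29.8  42.6 -18.6  94.8  62.9] p [0.683  0.0527 0.3721] grasp [0.679  0.0587 0.3897] 
R [[0.212, 0.376, -0.902], [-0.313, -0.848, -0.427], [-0.926, 0.373, -0.062]] alpha 22.2 head -56.0 y_el 21.9 F [ 0.9 -1.3 -0.2] w 1.004
```

Call:
drive_tool(deltas=[[[0,0.014,-0.037,0,1],[0,0.014,-0.037,0,1],[0,0.014,-0.037,0,1],[0,0.014,-0.037,0,1],[0,0.014,-0.037,0,1],[0,0.014,-0.037,0,1],[0.005,0.014,-0.037,0,1],[0.01,0.014,-0.035,0,1]]])

```text
clock: 4.27
tool_pos: [0.8389, 0.0659, 0.3373]
tcp_rot: [[0.327, 0.376, -0.867], [-0.3, -0.829, -0.472], [-0.896, 0.415, -0.158]]
force: [0.1, 0.2, -0.2]
width: 1.002
```

```bash
python3 -c "
from h import *
st();d([.04,.003,0.005],1)"
```

```text
clk 4.27 J [  1.8  48.8  12.7 -18.3  98.6  59.2] p [0.8389 0.0659 0.3373] grasp [0.8327 0.0716 0.3543] 
R [[0.327, 0.376, -0.867], [-0.3, -0.829, -0.472], [-0.896, 0.415, -0.158]] alpha 26.3 head -42.6 y_el 24.5 F [ 0.1  0.2 -0.2] w 1.002
row x 1 [ 0.0077  0.0146 -0.0369]
```

Call:
drive_tool(deltas=[[[0.007,0.014,-0.037,0,1],[0.008,0.014,-0.037,0,1],[0.01,0.014,-0.036,0,1],[0.012,0.014,-0.035,0,1],[0.014,0.014,-0.035,0,1],[0.016,0.014,-0.034,0,1],[0.018,0.014,-0.032,0,1],[0.02,0.014,-0.03,0,1],[0.02,0.014,-0.03,0,1],[0.02,0.014,-0.03,0,1],[0.02,0.014,-0.03,0,1],[0.02,0.014,-0.03,0,1]]])

```text
clock: 5.27
tool_pos: [0.9763, 0.022, 0.2432]
tcp_rot: [[0.605, 0.301, -0.738], [-0.261, -0.8, -0.54], [-0.753, 0.519, -0.405]]
force: [0.1, -0.7, -0.3]
width: 0.999
```

```bash
python3 -c "
from h import *
st();d([.04,.003,0.005],1)"
```

```text
clk 5.27 J [ -2.1  58.1  12.7 -14.6  70.6  59.3] p [0.9763 0.022  0.2432] grasp [0.9649 0.027  0.2575] 
R [[0.605, 0.301, -0.738], [-0.261, -0.8, -0.54], [-0.753, 0.519, -0.405]] alpha 41.2 head -23.3 y_el 31.3 F [ 0.1 -0.7 -0.3] w 0.999
row x 1 [ 0.0196  0.0122 -0.0332]
```

Call:
drive_tool(deltas=[[[0.01,0.01,-0.039,0,1],[0.011,0.01,-0.039,0,1],[0.013,0.01,-0.038,0,1],[0.015,0.01,-0.037,0,1],[0.018,0.01,-0.036,0,1],[0.02,0.01,-0.035,0,1],[0.022,0.01,-0.034,0,1],[0.024,0.01,-0.032,0,1],[0.026,0.01,-0.03,0,1],[0.028,0.01,-0.028,0,1],[0.03,0.01,-0.026,0,1],[0.03,0.01,-0.026,0,1]]])

```text
clock: 6.27
tool_pos: [1.0459, 0.044, 0.2504]
tcp_rot: [[0.822, 0.199, -0.534], [-0.197, -0.779, -0.595], [-0.534, 0.594, -0.602]]
force: [0.2, 0.7, 0.3]
width: 1.002
```

```bash
python3 -c "
from h import *
st();d([.04,.003,0.005],1)"
```

```text
clk 6.27 J [ -1.6  61.4  12.7 -13.2  49.5  60.4] p [1.0459 0.044  0.2504] grasp [1.0303 0.0478 0.2606] 
R [[0.822, 0.199, -0.534], [-0.197, -0.779, -0.595], [-0.534, 0.594, -0.602]] alpha 57.7 head -13.5 y_el 36.5 F [0.2 0.7 0.3] w 1.002
row x 1 [ 0.0296  0.0086 -0.0261]
```

```bash
cat > kin.py <<'E'
import numpy as np
from scipy.optimize import least_squares
from scipy.spatial.transform import Rotation as Ro
D=[([-76.449,21.843,74.384,0,83.859,-12.337],[.24,-.495,.238],[0,.001,-1]),
([-72.8,51.1,12.7,2.7,99.6,-7.7],[.3753,-.7731,.2899],[.129,-.258,-.958]),
([1.2,29.8,42.6,-18.6,94.8,62.9],[.683,.0527,.3721],[.212,-.313,-.926]),
([1.8,48.8,12.7,-18.3,98.6,59.2],[.8389,.0659,.3373],[.327,-.3,-.896]),
([-2.1,58.1,12.7,-14.6,70.6,59.3],[.9763,.022,.2432],[.605,-.261,-.753]),
([-1.6,61.4,12.7,-13.2,49.5,60.4],[1.0459,.044,.2504],[.822,-.197,-.534])]
lo=np.array([-178.18,-50.72,12.68,-81.47,9.98,-165.26]);hi=np.array([178.18,133.34,142.11,261.47,163.14,165.26])
def fk(j,q):
    a1,off,d1,L2,a3,L3,L4,b5=q[:7].tolist()+[q[7]]
    e=lambda ax,x:Ro.from_euler(ax,x,degrees=True)
    R1=e('z',j[0]);R2=R1*e('y',j[1]);R3=R2*e('y',j[2]);R4=R3*e('z',j[3]);R5=R4*e('y',j[4]);R6=R5*e('z',j[5])
    p=R1.apply([a1,off,d1])+R2.apply([0,0,L2])+R3.apply([a3,0,L3])+R4.apply([0,b5,0])+R5.apply([0,0,L4])
    return p,R6
def res(q): 
    r=[]
    for j,p,t in D:
        P,R=fk(j,q);r+=list(P-p)+list(.3*(R.apply([0,0,1])-t))
    return r
s=least_squares(res,[0,.12,.2,.4,0.03,.4,.25,0]);q=s.x
if __name__=='__main__':
    print(np.round(q,4),np.round(np.abs(s.fun).reshape(-1,6).max(0),4))
    for j,p,t in D[:2]: print(np.round(fk(j,q)[1].as_matrix(),3).tolist())
E
python3 kin.py
```

```text
[-5.000e-04  1.178e-01  1.286e-01  5.375e-01  1.020e-01  3.514e-01
  2.502e-01 -4.000e-04] [0.0008 0.0008 0.0008 0.0003 0.0003 0.0002]
[[-0.437, 0.9, -0.0], [0.9, 0.437, 0.001], [0.001, 0.0, -1.0]]
[[-0.415, 0.901, 0.129], [0.863, 0.435, -0.259], [-0.289, 0.004, -0.957]]
```

```bash
cat >> kin.py <<'E'
M=np.array([[0,-1,0],[0,0,-1],[1,0,0]]).T  # tool axes in link-6 axes
def tool(j): p,R=fk(j,q);A=R.as_matrix();return p,np.c_[A[:,2],-A[:,0],-A[:,1]]
def pose(al,h,sg=1):
    a,h=np.radians([al,h]);t=np.array([np.sin(a)*np.cos(h),np.sin(a)*np.sin(h),-np.cos(a)]);y=sg*np.array([-np.sin(h),np.cos(h),0]);return np.c_[t,y,np.cross(t,y)]
def ik(p,R,j0):
    f=lambda j:np.r_[(tool(j)[0]-p),.2*(tool(j)[1]-R).ravel()]
    s=least_squares(f,np.clip(j0,lo+.1,hi-.1),bounds=(lo,hi));return s.x,np.sqrt((s.fun**2).sum())
E
python3 - <<'E'
from kin import *
jar=np.array([.436,-.345,.055]);well=np.array([.495,.157,.061]);cur=D[-1][0]
for al in(60,65,70,75):
  for h in(-15,-5,5):
    for sg in(1,-1):
      R=pose(al,h,sg);t=R[:,0];o=[];j=np.array(cur,float)
      hi_=.25
      for P in(jar+[0,0,hi_]-.0*t,jar-.1*t,jar,jar+[0,0,.25],well+[0,0,.2],well):
        j,e=ik(P+.019*t,R,j);o.append((round(e*1000),*np.round(j).astype(int)))
      print(al,h,sg,[x[0] for x in o],'pick',o[2][1:],'high',o[3][1:],'place',o[5][1:])
E
```

```text
60 -15 1 [42, 139, 134, 42, 8, 92] pick (np.int64(-55), np.int64(28), np.int64(104), np.int64(52), np.int64(25), np.int64(-165)) high (np.int64(-64), np.int64(8), np.int64(99), np.int64(55), np.int64(46), np.int64(-165)) place (np.int64(19), np.int64(30), np.int64(109), np.int64(-81), np.int64(30), np.int64(18))
60 -15 -1 [0, 0, 0, 0, 33, 117] pick (np.int64(-68), np.int64(41), np.int64(121), np.int64(116), np.int64(51), np.int64(-71)) high (np.int64(-68), np.int64(9), np.int64(105), np.int64(71), np.int64(47), np.int64(-7)) place (np.int64(9), np.int64(25), np.int64(110), np.int64(-61), np.int64(14), np.int64(165))
60 -5 1 [62, 157, 149, 62, 13, 103] pick (np.int64(-56), np.int64(29), np.int64(101), np.int64(46), np.int64(34), np.int64(-165)) high (np.int64(-65), np.int64(9), np.int64(94), np.int64(52), np.int64(56), np.int64(-165)) place (np.int64(12), np.int64(27), np.int64(111), np.int64(-81), np.int64(15), np.int64(5))
60 -5 -1 [0, 0, 0, 0, 20, 111] pick (np.int64(-71), np.int64(41), np.int64(117), np.int64(100), np.int64(54), np.int64(-65)) high (np.int64(-71), np.int64(11), np
[... 5698 characters left out ...]
(12), np.int64(51), np.int64(131), np.int64(196), np.int64(77), np.int64(-89))
75 5 1 [128, 236, 219, 128, 83, 176] pick (np.int64(-58), np.int64(29), np.int64(96), np.int64(50), np.int64(46), np.int64(-165)) high (np.int64(-68), np.int64(11), np.int64(90), np.int64(60), np.int64(67), np.int64(-165)) place (np.int64(0), np.int64(21), np.int64(113), np.int64(73), np.int64(10), np.int64(-165))
75 5 -1 [0, 0, 0, 0, 0, 0] pick (np.int64(-76), np.int64(49), np.int64(115), np.int64(95), np.int64(73), np.int64(-73)) high (np.int64(-76), np.int64(18), np.int64(105), np.int64(82), np.int64(74), np.int64(-30)) place (np.int64(4), np.int64(52), np.int64(135), np.int64(179), np.int64(82), np.int64(-90))
```

Call:
drive_tool(deltas=[[[0.024,0.003,-0.034,0,1],[0.024,0.003,-0.034,0,1],[0.025,0.003,-0.033,0,1],[0.026,0.003,-0.032,0,1],[0.027,0.003,-0.031,0,1],[0.028,0.003,-0.03,0,1],[0.029,0.003,-0.029,0,1],[0.03,0.003,-0.028,0,1],[0.031,0.003,-0.027,0,1],[0.032,0.003,-0.026,0,1],[0.033,0.003,-0.025,0,1],[0.033,0.003,-0.024,0,1]]])

```text
clock: 7.27
tool_pos: [1.0797, 0.1154, 0.2536]
tcp_rot: [[0.935, 0.128, -0.33], [-0.116, -0.77, -0.628], [-0.334, 0.625, -0.705]]
force: [0.1, -0.9, 1.4]
width: 1.002
```

```bash
python3 -c "
from h import *
st();d([.04,.003,0.005],1)"
```

```text
clk 7.27 J [  1.8  64.6  12.7 -15.4  33.4  64.4] p [1.0797 0.1154 0.2536] grasp [1.0619 0.1176 0.2599] 
R [[0.935, 0.128, -0.33], [-0.116, -0.77, -0.628], [-0.334, 0.625, -0.705]] alpha 70.5 head -7.1 y_el 38.7 F [ 0.1 -0.9  1.4] w 1.002
row x 1 [ 0.0354  0.0059 -0.0186]
```

Call:
drive_tool(deltas=[[[-0.035,0,0,0.121,1],[-0.035,0,0,0.121,1],[-0.035,0,0,0.121,1],[-0.035,0,0,0.121,1],[-0.035,0,0,0.121,1],[-0.035,0,0,0.121,1]]])

```text
clock: 7.77
tool_pos: [0.913, 0.134, 0.2954]
tcp_rot: [[0.93, -0.094, -0.354], [-0.118, -0.992, -0.047], [-0.347, 0.085, -0.934]]
force: [1.0, -1.0, 0.5]
width: 1.005
```

```bash
python3 -c "
from h import *
s,R=st();d(np.array([.32,-.33,.27])-s['tool_pos'],1)"
```

```text
clk 7.77 J [  3.8  41.5  56.3 -39.5  16.4 127. ] p [0.913  0.134  0.2954] grasp [0.8953 0.1362 0.302 ] 
R [[0.93, -0.094, -0.354], [-0.118, -0.992, -0.047], [-0.347, 0.085, -0.934]] alpha 69.7 head -7.2 y_el 4.9 F [ 1.  -1.   0.5] w 1.005
row x 1 [-0.4883  0.5136  0.2556]
```

Call:
drive_tool(deltas=[[[-0.02,0.012,-0.027,0.085,1],[-0.02,0.012,-0.027,0,1],[-0.02,0.012,-0.027,0,1],[-0.02,0.012,-0.027,0,1],[-0.02,0.012,-0.027,0,1],[-0.02,0.012,-0.027,0,1]]])

```text
clock: 8.27
tool_pos: [0.8434, 0.0734, 0.4886]
tcp_rot: [[0.927, -0.12, -0.354], [-0.11, -0.993, 0.047], [-0.357, -0.005, -0.934]]
force: [1.2, -0.9, 0.3]
width: 0.997
```

Call:
drive_tool(deltas=[[[-0.022,0.026,0.01,0,1],[-0.022,0.026,0.01,0,1],[-0.022,0.026,0.01,0,1],[-0.022,0.026,0.01,0,1],[-0.022,0.026,0.01,0,1],[-0.022,0.026,0.01,0,1],[-0.022,0.026,0.01,0,1],[-0.022,0.026,0.01,0,1],[-0.022,0.026,0.01,0,1],[-0.022,0.026,0.01,0,1]]])

```text
clock: 9.1
tool_pos: [0.5614, -0.163, 0.4845]
tcp_rot: [[0.941, -0.123, -0.316], [-0.116, -0.992, 0.04], [-0.319, -0.001, -0.948]]
force: [0.1, -0.1, 0.3]
width: 1.001
```

```bash
python3 -c "
from h import *
s,R=st();d(np.array([.32,-.33,.3])-s['tool_pos'],1)"
```

```text
clk 9.1 J [-41.8  -2.   91.9  59.4  38.9  24.8] p [ 0.5614 -0.163   0.4845] grasp [ 0.5436 -0.1608  0.4906] 
R [[0.941, -0.123, -0.316], [-0.116, -0.992, 0.04], [-0.319, -0.001, -0.948]] alpha 71.4 head -7.0 y_el -0.1 F [ 0.1 -0.1  0.3] w 1.001
row x 1 [-0.1489  0.1956  0.2445]
```

Call:
drive_tool(deltas=[[[-0.0123,0.0197,0.0288,0,1],[-0.0123,0.0197,0.0288,0,1],[-0.0123,0.0197,0.0288,0,1],[-0.0123,0.0197,0.0288,0,1],[-0.0123,0.0197,0.0288,0,1],[-0.0123,0.0197,0.0288,0,1],[-0.0123,0.0197,0.0288,0,1],[-0.0123,0.0197,0.0288,0,1],[-0.0123,0.0197,0.0288,0,1],[-0.0123,0.0197,0.0288,0,1],[0,0,0,0,1]]])

```text
clock: 10.02
tool_pos: [0.3136, -0.348, 0.2496]
tcp_rot: [[0.942, -0.151, -0.298], [-0.151, -0.988, 0.025], [-0.298, 0.022, -0.954]]
force: [0.7, -0.1, 0.3]
width: 1.001
```

```bash
python3 -c "
from h import *
import cv2
s,R=st();d(np.array([.335,-.333,.09])-s['tool_pos'],5)
i=vision.camera_info('wrist');print(i['fx'],np.round(i['pose'],3).tolist())
cv2.imwrite('pics/w1.png',vision.snapshot('wrist'))"
```

```text
clk 10.02 J [-97.4  14.3 122.5  79.1  76.3 -46.6] p [ 0.3136 -0.348   0.2496] grasp [ 0.2957 -0.3451  0.2553] 
R [[0.942, -0.151, -0.298], [-0.151, -0.988, 0.025], [-0.298, 0.022, -0.954]] alpha 72.6 head -9.1 y_el 1.2 F [ 0.7 -0.1  0.3] w 1.001
row x 5 [ 0.0131 -0.0043  0.0293]
272.21519718275977 [[-0.151, -0.536, 0.831, 0.195], [-0.988, 0.063, -0.139, -0.327], [0.022, -0.842, -0.539, 0.358], [0.0, 0.0, 0.0, 1.0]]
```

View pics/w1.png

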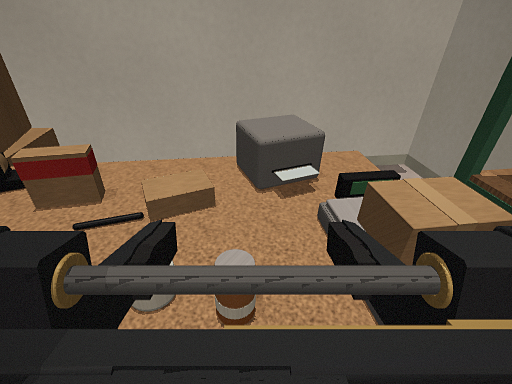

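The wrist view shows the jar between the open fingers, with its lid centred near (235,258). The tin is to the left at (155,295).

```bash
python3 -c "
from h import *
print(ray('wrist',235,258,.095), ray('wrist',235,258,.092))
s,R=st();t=R[:,0];P=np.array([.436,-.345,.055]);A=P-.105*t
d(A-s['tool_pos'],6)"
```

```text
[ 0.4460141  -0.34789406] [ 0.44884885 -0.34814611]
clk 10.07 J [-97.2  14.1 122.5  79.1  76.3 -46.3] p [ 0.315  -0.3466  0.251 ] grasp [ 0.2971 -0.3438  0.2567] 
R [[0.943, -0.15, -0.298], [-0.15, -0.988, 0.024], [-0.298, 0.022, -0.954]] alpha 72.7 head -9.0 y_el 1.3 F [ 0.7  0.1 -0.1] w 1.002
row x 6 [ 0.0112 -0.004   0.0252]
```

Call:
drive_tool(deltas=[[[0.011,-0.004,0.025,0.022,1],[0.011,-0.004,0.025,0,1],[0.011,-0.004,0.025,0,1],[0.011,-0.004,0.025,0,1],[0.011,-0.004,0.025,0,1],[0.01,-0.004,0.02,0,1],[0,0,0,0,1]]])

```text
clock: 10.65
tool_pos: [0.3402, -0.3282, 0.0904]
tcp_rot: [[0.939, -0.156, -0.306], [-0.155, -0.988, 0.028], [-0.307, 0.021, -0.952]]
force: [-0.8, -1.0, 0.6]
width: 1.002
```

```bash
python3 -c "
from h import *
import cv2
s,R=st();t=R[:,0];d(np.array([.437,-.346,.055])+.019*t-s['tool_pos'],4)
cv2.imwrite('pics/w2.png',vision.snapshot('wrist'))"
```

```text
clk 10.65 J [-92.4  42.9 133.5  95.7  71.7 -87.5] p [ 0.3402 -0.3282  0.0904] grasp [ 0.3223 -0.3253  0.0962] 
R [[0.939, -0.156, -0.306], [-0.155, -0.988, 0.028], [-0.307, 0.021, -0.952]] alpha 72.1 head -9.3 y_el 1.2 F [-0.8 -1.   0.6] w 1.002
row x 4 [0.0309 0.0004 0.0009]
```

View pics/w2.png

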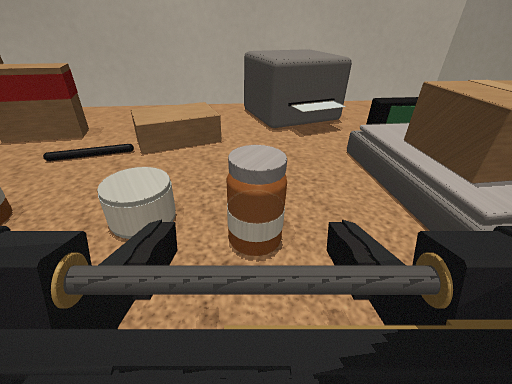

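Call:
drive_tool(deltas=[[[0.026,0,0.001,0,1],[0.026,0,0.001,0,1],[0.026,0,0.001,0,1],[0.026,0,0.001,0,1],[0.016,0,0,0,1],[0.004,0,0,0,1]]])

```text
clock: 11.2
tool_pos: [0.4625, -0.351, 0.0643]
tcp_rot: [[0.943, -0.158, -0.294], [-0.161, -0.987, 0.015], [-0.293, 0.033, -0.956]]
force: [0.2, -0.7, -0.3]
width: 1.001
```

```bash
python3 -c "
from h import *
import cv2
s,R=st();t=R[:,0];d(np.array([.437,-.346,.055])+.019*t-s['tool_pos'],1)"
```

```text
clk 11.2 J [-71.7  46.1 120.8 113.7  67.2 -79.4] p [ 0.4625 -0.351   0.0643] grasp [ 0.4446 -0.348   0.0699] 
R [[0.943, -0.158, -0.294], [-0.161, -0.987, 0.015], [-0.293, 0.033, -0.956]] alpha 73.0 head -9.7 y_el 1.9 F [ 0.2 -0.7 -0.3] w 1.001
row x 1 [-0.0031 -0.0012  0.0165]
```

Call:
drive_tool(deltas=[[[-0.002,-0.001,0.009,0.033,1],[-0.003,0,0.008,0,1],[0,0,0,0,1]]])

```text
clock: 11.45
tool_pos: [0.4534, -0.3478, 0.0551]
tcp_rot: [[0.945, -0.165, -0.283], [-0.159, -0.986, 0.043], [-0.286, 0.004, -0.958]]
force: [-0.1, -0.3, -0.1]
width: 0.999
```

```bash
python3 -c "
from h import *
import cv2
s,R=st();t=R[:,0];d(np.array([.437,-.346,.055])+.019*t-s['tool_pos'],1)"
```

```text
clk 11.45 J [-73.   47.9 122.1 113.5  69.1 -80.7] p [ 0.4534 -0.3478  0.0551] grasp [ 0.4354 -0.3448  0.0605] 
R [[0.945, -0.165, -0.283], [-0.159, -0.986, 0.043], [-0.286, 0.004, -0.958]] alpha 73.4 head -9.6 y_el 0.2 F [-0.1 -0.3 -0.1] w 0.999
row x 1 [0.0032 0.0009 0.0048]
```

Good. I'll lower another 5 mm and close.

Call:
drive_tool(deltas=[[[0.003,0.001,0.006,0,1],[0,0,0,0,-1],[0,0,0,0,-1],[0,0,0,0,-1],[0,0,0,0,-1],[0,0,0,0,-1],[0,0,0,0,-1],[0,0,0,0,-1],[0,0,0,0,-1]]], newtons=25)

```text
clock: 12.2
tool_pos: [0.4519, -0.3508, 0.0504]
tcp_rot: [[0.944, -0.171, -0.281], [-0.164, -0.985, 0.047], [-0.285, 0.001, -0.958]]
force: [-0.0, -0.4, -1.2]
width: 0.628
```

```bash
python3 -c "
from h import *
s,R=st();d([0,0,.03],1)"
```

```text
clk 12.2 J [-73.3  48.7 122.  113.7  69.4 -81.2] p [ 0.4519 -0.3508  0.0504] grasp [ 0.434  -0.3477  0.0559] 
R [[0.944, -0.171, -0.281], [-0.164, -0.985, 0.047], [-0.285, 0.001, -0.958]] alpha 73.4 head -9.9 y_el 0.1 F [-0.  -0.4 -1.2] w 0.628
row x 1 [-0.0086  0.     -0.0288]
```

Call:
drive_tool(deltas=[[[-0.003,0,-0.01,0,-1],[-0.006,0,-0.02,0,-1],[-0.0086,0,-0.029,0,-1],[-0.0086,0,-0.029,0,-1],[-0.0086,0,-0.029,0,-1],[-0.0086,0,-0.029,0,-1],[-0.0086,0,-0.029,0,-1],[-0.0086,0,-0.029,0,-1],[-0.0086,0,-0.029,0,-1],[-0.0086,0,-0.029,0,-1],[-0.004,0,-0.014,0,-1],[0,0,0,0,-1]]])

```text
clock: 13.2
tool_pos: [0.4529, -0.3484, 0.3449]
tcp_rot: [[0.939, -0.173, -0.298], [-0.162, -0.985, 0.059], [-0.304, -0.007, -0.953]]
force: [-0.3, -0.3, -2.8]
width: 0.625
```

```bash
python3 -c "
from h import *
s,R=st()"
```

```text
clk 13.2 J [-72.8   8.9 105.8  83.6  58.7 -18.2] p [ 0.4529 -0.3484  0.3449] grasp [ 0.4351 -0.3453  0.3506] 
R [[0.939, -0.173, -0.298], [-0.162, -0.985, 0.059], [-0.304, -0.007, -0.953]] alpha 72.3 head -9.8 y_el -0.4 F [-0.3 -0.3 -2.8] w 0.625
```

Call:
drive_tool(deltas=[[[0,0,0,0.06,-1],[0,0,0,0.12,-1],[0,0,0,0.12,-1],[0,0,0,0.12,-1],[0,0,0,0.12,-1],[0,0,0,0.12,-1],[0,0,0,0.12,-1],[0,0,0,0.12,-1],[0,0,0,0.12,-1],[0,0,0,0.12,-1],[0,0,0,0.12,-1],[0,0,0,0.12,-1]]])

```text
clock: 14.2
tool_pos: [0.4507, -0.3417, 0.3221]
tcp_rot: [[0.933, -0.34, 0.116], [-0.149, -0.072, 0.986], [-0.327, -0.938, -0.118]]
force: [0.4, -1.1, -2.9]
width: 0.629
```

Call:
drive_tool(deltas=[[[0,0,0,0.12,-1],[0,0,0,0.12,-1],[0,0,0,0.12,-1],[0,0,0,0.12,-1],[0,0,0,0.12,-1],[0,0,0,0.12,-1],[0,0,0,0.12,-1],[0,0,0,0.12,-1],[0,0,0,0.12,-1],[0,0,0,0.12,-1],[0,0,0,0.12,-1],[0,0,0,0.06,-1]]])

```text
clock: 15.2
tool_pos: [0.4479, -0.3346, 0.2961]
tcp_rot: [[0.926, 0.053, 0.373], [-0.133, 0.972, 0.193], [-0.353, -0.229, 0.907]]
force: [0.1, -1.0, -3.1]
width: 0.623
```

```bash
python3 -c "
from h import *
s,R=st()
R0=np.array([[.944,-.171,-.281],[-.164,-.985,.047],[-.285,.001,-.958]]);u=R@R0.T@[0,0,1];print('jar axis',u,np.degrees(np.arccos(u[2])))"
```

```text
clk 15.2 J [-72.8  11.5 110.2  84.   58.2 140.5] p [ 0.4479 -0.3346  0.2961] grasp [ 0.4303 -0.332   0.3028] 
R [[0.926, 0.053, 0.373], [-0.133, 0.972, 0.193], [-0.353, -0.229, 0.907]] alpha 69.4 head -8.2 y_el -13.2 F [ 0.1 -1.  -3.1] w 0.623
jar axis [-0.62145557 -0.14629356 -0.76901312] 140.26535011835497
```

Call:
drive_tool(deltas=[[[0,0,0.002,0,-1],[0,0,0.002,0,-1],[0,0,0.002,0,-1],[0,0,0.002,0,-1],[0,0,0.002,0,-1],[0,0,0.002,0,-1],[0,0,0.002,0,-1],[0,0,0.002,0,-1],[0,0,0.002,0,-1],[0,0,0.002,0,-1],[0,0,0.002,0,-1]]])

```text
clock: 16.12
tool_pos: [0.4564, -0.3282, 0.3125]
tcp_rot: [[0.925, 0.048, 0.378], [-0.129, 0.973, 0.193], [-0.358, -0.227, 0.906]]
force: [-0.6, 0.0, -2.7]
width: 0.627
```

```bash
python3 -c "
from h import *
import cv2
s,R=st()
R0=np.array([[.944,-.171,-.281],[-.164,-.985,.047],[-.285,.001,-.958]]);u=R@R0.T@[0,0,1];print('jar axis',u,np.degrees(np.arccos(u[2])))
cv2.imwrite('pics/w3.png',cv2.resize(vision.snapshot('side')[60:210,200:400],None,fx=2,fy=2))"
```

```text
clk 16.12 J [-71.1   9.9 108.4  82.1  57.3 145. ] p [ 0.4564 -0.3282  0.3125] grasp [ 0.4388 -0.3257  0.3194] 
R [[0.925, 0.048, 0.378], [-0.129, 0.973, 0.193], [-0.358, -0.227, 0.906]] alpha 69.0 head -8.0 y_el -13.1 F [-0.6  0.  -2.7] w 0.627
jar axis [-0.62536657 -0.14673328 -0.76575192] 139.97393258324615
```

View pics/w3.png

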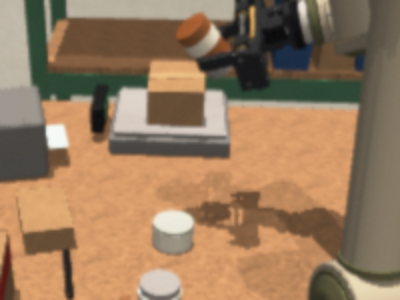

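Call:
drive_tool(deltas=[[[0,0,0,-0.06,-1],[0,0,0,-0.12,-1],[0,0,0,-0.12,-1],[0,0,0,-0.12,-1],[0,0,0,-0.12,-1],[0,0,0,-0.12,-1],[0,0,0,-0.12,-1],[0,0,0,-0.12,-1],[0,0,0,-0.12,-1],[0,0,0,-0.12,-1],[0,0,0,-0.12,-1],[0,0,0,-0.12,-1]]])

```text
clock: 17.17
tool_pos: [0.4567, -0.3278, 0.3137]
tcp_rot: [[0.925, -0.367, 0.099], [-0.129, -0.059, 0.99], [-0.358, -0.928, -0.102]]
force: [-0.6, -0.5, -3.2]
width: 0.622
```

Call:
drive_tool(deltas=[[[0,0,0,-0.12,-1],[0,0,0,-0.12,-1],[0,0,0,-0.12,-1],[0,0,0,-0.12,-1],[0,0,0,-0.12,-1],[0,0,0,-0.12,-1],[0,0,0,-0.12,-1],[0,0,0,-0.12,-1],[0,0,0,-0.12,-1],[0,0,0,-0.12,-1],[0,0,0,-0.12,-1],[0,0,0,-0.02,-1]]])

```text
clock: 18.17
tool_pos: [0.4568, -0.3277, 0.3141]
tcp_rot: [[0.925, -0.159, -0.345], [-0.129, -0.986, 0.109], [-0.358, -0.056, -0.932]]
force: [-0.2, 0.2, -2.0]
width: 0.625
```

```bash
cat > pth.py <<'E'
from h import *
from kin import *
s,R=st()
R0=np.array([[.944,-.171,-.281],[-.164,-.985,.047],[-.285,.001,-.958]]);u=R@R0.T@[0,0,1];print('jar axis',u,np.degrees(np.arccos(u[2])))
t=R[:,0];g0=np.array(s['tool_pos'])-.019*t
for W in ([[.43,-.33,.16],[.36,-.1,.16],[.42,.1,.16],[.49,.157,.16],[.49,.157,.063]],[[.43,-.33,.22],[.36,-.1,.22],[.42,.1,.2],[.49,.157,.16],[.49,.157,.063]]):
    j=np.array(s['joints']);a=g0;print('--')
    for w in W:
        w=np.array(w);mx=0
        for k in range(1,9):
            j2,e=ik(a+(w-a)*k/8+.019*t,R,j);mx=max(mx,np.abs(j2-j).max());j=j2
        a=w;print(w,np.round(j),'err',round(e,4),'jump',round(mx))
E
python3 pth.py
```

```text
clk 18.17 J [-71.1   9.8 108.2  82.   57.3 -17.2] p [ 0.4568 -0.3277  0.3141] grasp [ 0.4393 -0.3252  0.3209] 
R [[0.925, -0.159, -0.345], [-0.129, -0.986, 0.109], [-0.358, -0.056, -0.932]] alpha 69.0 head -7.9 y_el -3.2 F [-0.2  0.2 -2. ] w 0.625
jar axis [ 0.0671721  -0.06837042  0.99488863] 5.7955046054021695
--
[ 0.43 -0.33  0.16] [-73.  29. 121. 101.  59. -55.] err 0.0 jump 5
[ 0.36 -0.1   0.16] [-62.  12. 142. 108.  51. -57.] err 0.0533 jump 6
[0.42 0.1  0.16] [  3.  27. 142. 192.  58. -89.] err 0.0 jump 16
[0.49  0.157 0.16 ] [ 13.  28. 126. 208.  46. -99.] err 0.0 jump 2
[0.49  0.157 0.063] [ 13.  46. 130. 202.  65. -88.] err 0.0 jump 2
--
[ 0.43 -0.33  0.22] [-73.  21. 117.  94.  58. -40.] err 0.0 jump 3
[ 0.36 -0.1   0.22] [-67.  -0. 142.  98.  53. -44.] err 0.0217 jump 7
[0.42 0.1  0.2 ] [  3.  17. 138. 195.  44. -93.] err 0.0 jump 17
[0.49  0.157 0.16 ] [ 13.  28. 126. 208.  46. -99.] err 0.0 jump 2
[0.49  0.157 0.063] [ 13.  46. 130. 202.  65. -88.] err 0.0 jump 2
```

```bash
sed -i 's/^for W in .*/for W in ([[.44,-.33,.2],[.45,-.1,.2],[.46,.1,.2],[.487,.157,.16],[.487,.157,.063]],[[.44,-.33,.16],[.47,-.2,.16],[.48,-.1,.16],[.48,0,.16],[.48,.1,.16],[.487,.157,.16]],[[.44,-.33,.2],[.5,-.2,.2],[.5,-.1,.2],[.5,0,.2],[.487,.157,.2]]):/' pth.py; python3 pth.py
```

```text
clk 18.17 J [-71.1   9.8 108.2  82.   57.3 -17.2] p [ 0.4568 -0.3277  0.3141] grasp [ 0.4393 -0.3252  0.3209] 
R [[0.925, -0.159, -0.345], [-0.129, -0.986, 0.109], [-0.358, -0.056, -0.932]] alpha 69.0 head -7.9 y_el -3.2 F [-0.2  0.2 -2. ] w 0.625
jar axis [ 0.0671721  -0.06837042  0.99488863] 5.7955046054021695
--
[ 0.44 -0.33  0.2 ] [-71.  24. 117.  97.  57. -45.] err 0.0 jump 4
[ 0.45 -0.1   0.2 ] [-45.  17. 137. 132.  50. -66.] err 0.0 jump 7
[0.46 0.1  0.2 ] [  3.  18. 132. 195.  40. -95.] err 0.0 jump 9
[0.487 0.157 0.16 ] [ 13.  28. 127. 208.  46. -99.] err 0.0 jump 2
[0.487 0.157 0.063] [ 13.  46. 130. 202.  65. -88.] err 0.0 jump 2
--
[ 0.44 -0.33  0.16] [-71.  29. 120. 102.  59. -54.] err 0.0 jump 5
[ 0.47 -0.2   0.16] [-56.  27. 130. 122.  55. -66.] err 0.0 jump 3
[ 0.48 -0.1   0.16] [-40.  27. 136. 142.  55. -75.] err 0.0 jump 3
[0.48 0.   0.16] [-20.  27. 137. 166.  53. -83.] err 0.0 jump 3
[0.48 0.1  0.16] [  2.  27. 132. 193.  49. -91.] err 0.0 jump 3
[0.487 0.157 0.16 ] [ 13.  28. 127. 208.  46. -99.] err 0.0 jump 2
--
[ 0.44 -0.33  0.2 ] [-71.  24. 117.  97.  57. -45.] err 0.0 jump 4
[ 0.5 -0.2  0.2] [-51.  21. 124. 119.  47. -54.] err 0.0 jump 3
[ 0.5 -0.1  0.2] [-37.  19. 130. 138.  43. -65.] err 0.0 jump 3
[0.5 0.  0.2] [-18.  19. 131. 165.  39. -78.] err 0.0 jump 4
[0.487 0.157 0.2  ] [  13.   21.  124.  214.   38. -106.] err 0.0 jump 6
```

Call:
drive_tool(deltas=[[[0.009,0,0.024,-0.056,-1],[0.0093,0,0.0243,0,-1],[0.0093,0,0.0243,0,-1],[0.0093,0,0.0243,0,-1],[0.0093,0,0.0243,0,-1],[0.0093,0,0.024,0,-1],[0,0,0,0,-1]]])

```text
clock: 18.75
tool_pos: [0.4577, -0.3299, 0.1561]
tcp_rot: [[0.925, -0.142, -0.353], [-0.138, -0.99, 0.039], [-0.355, 0.013, -0.935]]
force: [1.1, 0.3, -2.5]
width: 0.623
```

Call:
drive_tool(deltas=[[[0,-0.015,0,0,-1],[0,-0.027,0,0,-1],[0,-0.027,0,0,-1],[0,-0.027,0,0,-1],[0,-0.027,0,0,-1],[0,-0.027,0,0,-1],[0,-0.027,0,0,-1],[0,-0.027,0,0,-1],[0,-0.015,0,0,-1],[0,0,0,0,-1]]])

```text
clock: 19.58
tool_pos: [0.4928, -0.1113, 0.1642]
tcp_rot: [[0.93, -0.151, -0.336], [-0.147, -0.988, 0.036], [-0.337, 0.016, -0.941]]
force: [0.0, 0.6, -2.4]
width: 0.625
```

```bash
sed -i 's/^for W in .*/for W in ([[.48,.0,.16],[.48,.1,.16],[.485,.157,.16],[.485,.157,.063]],):/' pth.py; echo "d(np.array([.48,.02,.16])-g0,1)">>pth.py; python3 pth.py
```

```text
clk 19.58 J [-41.7  25.7 136.2 141.9  55.5 -79.3] p [ 0.4928 -0.1113  0.1642] grasp [ 0.4751 -0.1085  0.1706] 
R [[0.93, -0.151, -0.336], [-0.147, -0.988, 0.036], [-0.337, 0.016, -0.941]] alpha 70.3 head -9.0 y_el 0.9 F [ 0.   0.6 -2.4] w 0.625
jar axis [0.05637141 0.00649988 0.99788277] 3.7290539520433668
--
[0.48 0.   0.16] [-19.  28. 138. 169.  56. -88.] err 0.0 jump 4
[0.48 0.1  0.16] [  3.  28. 133. 195.  51. -96.] err 0.0 jump 3
[0.485 0.157 0.16 ] [  14.   29.  127.  210.   49. -104.] err 0.0 jump 2
[0.485 0.157 0.063] [ 14.  47. 130. 204.  67. -92.] err 0.0 jump 2
row x 1 [-0.0108 -0.1279  0.0129]
```

Call:
drive_tool(deltas=[[[-0.002,-0.013,0.001,0.016,-1],[-0.004,-0.024,0.0015,0,-1],[-0.004,-0.024,0.0015,0,-1],[-0.004,-0.024,0.0015,0,-1],[-0.004,-0.024,0.0015,0,-1],[-0.004,-0.024,0.0015,0,-1],[-0.004,-0.024,0.0015,0,-1],[-0.004,-0.024,0.0015,0,-1],[-0.004,-0.024,0.0015,0,-1],[-0.004,-0.024,0.0015,0,-1],[-0.004,-0.024,0.0015,0,-1],[0,0,0,0,-1]]])

```text
clock: 20.58
tool_pos: [0.5001, 0.1504, 0.1831]
tcp_rot: [[0.944, -0.167, -0.284], [-0.151, -0.985, 0.078], [-0.293, -0.031, -0.956]]
force: [0.4, -0.7, -3.5]
width: 0.621
```

```bash
cat > look.py <<'E'
from h import *
import cv2,sys
s,R=st();t=R[:,0];g=np.array(s['tool_pos'])-.019*t
R0=np.array([[.944,-.171,-.281],[-.164,-.985,.047],[-.285,.001,-.958]]);u=R@R0.T@[0,0,1];print('jar axis',np.round(u,3),'bottom',np.round(g-.055*u+R@R0.T@[.002,.001,0],4))
a=vision.snapshot('side')[150:300,190:340];b=vision.snapshot('scene')[100:250,200:350]
cv2.imwrite('pics/%s.png'%sys.argv[1],np.hstack([cv2.resize(x,(400,400),interpolation=cv2.INTER_CUBIC) for x in(a,b)]))
E
python3 look.py p1
```

```text
clk 20.58 J [  14.2   25.5  127.   210.4   48.3 -102.3] p [0.5001 0.1504 0.1831] grasp [0.4821 0.1532 0.1886] 
R [[0.944, -0.167, -0.284], [-0.151, -0.985, 0.078], [-0.293, -0.031, -0.956]] alpha 73.0 head -9.1 y_el -1.8 F [ 0.4 -0.7 -3.5] w 0.621
jar axis [ 0.002 -0.033  0.999] bottom [0.484  0.1561 0.1337]
```

View pics/p1.png

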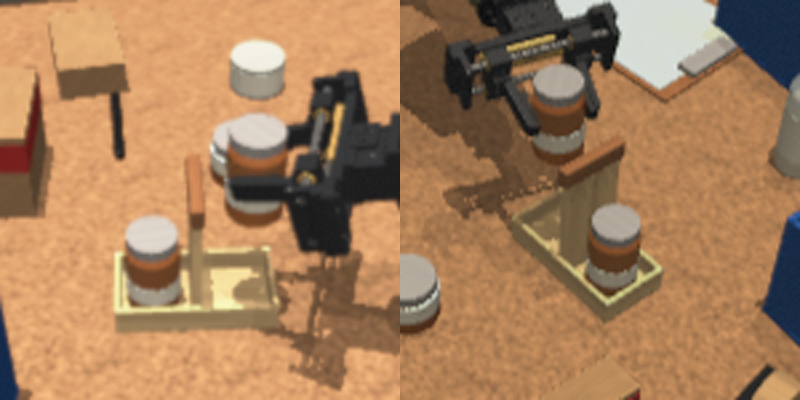

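```bash
python3 -c "
from h import *
k=150/400
f=lambda n,x,y,z:print(n,(x,y),np.round(ray(n,x*k+(190 if n=='side' else 200),y*k+(150 if n=='side' else 100),z),4))
f('side',258,137,.2286);f('scene',560,0,0) if 0 else 0
f('scene',559-400,85,.2286)
f('side',196,222,.155);f('side',193,160,.167)
for x,y in((116,311),(281,309),(117,255),(274,251)): f('side',x,y,.032)
for x,y in((514-400,220),(606-400,302),(661-400,268)): f('scene',x,y,.032)
f('scene',562-400,173,.167);f('scene',622-400,142,.167)
f('side',152,233,.101);f('scene',615-400,222,.101)
s,R=st();d([0,0,-.1],1)"
```

```text
side (258, 137) [0.4815 0.1658]
scene (159, 85) [0.4922 0.1448]
side (196, 222) [0.5334 0.2021]
side (193, 160) [0.5414 0.1306]
side (116, 311) [0.6118 0.2095]
side (281, 309) [0.4489 0.1935]
side (117, 255) [0.621  0.1344]
side (274, 251) [0.4563 0.1153]
scene (114, 220) [0.4709 0.1057]
scene (206, 302) [0.6229 0.1279]
scene (261, 268) [0.6144 0.2061]
scene (162, 173) [0.548  0.1151]
scene (222, 142) [0.5415 0.1931]
side (152, 233) [0.5787 0.1665]
scene (215, 222) [0.5827 0.1614]
clk 20.68 J [  13.8   25.5  127.2  210.1   48.4 -102.1] p [0.4999 0.1475 0.1825] grasp [0.482  0.1504 0.1881] 
R [[0.943, -0.17, -0.285], [-0.154, -0.985, 0.078], [-0.294, -0.03, -0.955]] alpha 72.9 head -9.3 y_el -1.7 F [-0.1 -0.5 -2.8] w 0.623
row x 1 [0.0294 0.003  0.0955]
```

Call:
drive_tool(deltas=[[[0.004,-0.001,0.008,-0.03,-1],[0.006,-0.001,0.015,0,-1],[0.006,-0.001,0.016,0,-1],[0.006,-0.001,0.016,0,-1],[0.006,-0.001,0.016,0,-1],[0.005,-0.001,0.012,0,-1],[0.003,0,0.006,0,-1],[0,0,0,0,-1]]])

```text
clock: 21.35
tool_pos: [0.5166, 0.1423, 0.0902]
tcp_rot: [[0.947, -0.176, -0.27], [-0.164, -0.984, 0.069], [-0.278, -0.021, -0.96]]
force: [-0.6, -0.5, -2.5]
width: 0.623
```

```bash
python3 look.py p2; python3 -c "
from h import *
s,R=st();t=R[:,0];g=np.array(s['tool_pos'])-.019*t
d(np.array([.491,.157,.064])-g,1)"
```

```text
clk 21.35 J [ 12.6  43.3 129.  203.5  66.7 -92. ] p [0.5166 0.1423 0.0902] grasp [0.4987 0.1454 0.0955] 
R [[0.947, -0.176, -0.27], [-0.164, -0.984, 0.069], [-0.278, -0.021, -0.96]] alpha 73.8 head -9.8 y_el -1.2 F [-0.6 -0.5 -2.5] w 0.623
jar axis [-0.011 -0.02   0.999] bottom [0.5013 0.1475 0.0406]
clk 21.45 J [ 12.7  43.1 129.  203.6  66.7 -92. ] p [0.5163 0.1426 0.0915] grasp [0.4983 0.1457 0.0968] 
R [[0.947, -0.176, -0.269], [-0.163, -0.984, 0.068], [-0.277, -0.021, -0.961]] alpha 73.9 head -9.8 y_el -1.2 F [ 0.  -0.  -2.2] w 0.626
row x 1 [ 0.0003 -0.0091  0.0342]
```

View pics/p2.png

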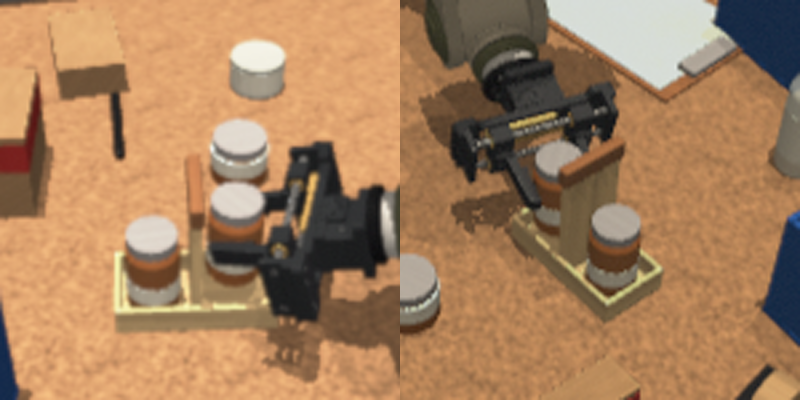

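```bash
python3 -c "
from h import *
k=150/400
f=lambda n,x,y,z:print(n,np.round(ray(n,x*k+(190 if n=='side' else 200),y*k+(150 if n=='side' else 100),z),4))
f('side',237,200,.136);f('scene',558-400,158,.136);f('side',152,233,.101);f('scene',615-400,222,.101)"
```

```text
side [0.4975 0.1501]
scene [0.5009 0.1415]
side [0.5787 0.1665]
scene [0.5827 0.1614]
```

Call:
drive_tool(deltas=[[[-0.004,-0.005,0.001,-0.02,-1],[-0.004,-0.005,0.001,0,-1],[0.001,0,0.006,0,-1],[0.002,0,0.007,0,-1],[0.002,0,0.007,0,-1],[0,0,0.003,0,-1],[0,0,0,0,-1]]])

```text
clock: 22.03
tool_pos: [0.5079, 0.1558, 0.0703]
tcp_rot: [[0.949, -0.169, -0.266], [-0.161, -0.986, 0.049], [-0.271, -0.004, -0.963]]
force: [0.4, 0.1, -2.9]
width: 0.623
```

```bash
python3 look.py p3; python3 -c "
from h import *
s,R=st();t=R[:,0];g=np.array(s['tool_pos'])-.019*t
d(np.array([.492,.157,.061])-g,1)"
```

```text
clk 22.03 J [ 15.4  47.3 129.3 205.5  71.2 -91.3] p [0.5079 0.1558 0.0703] grasp [0.4898 0.1588 0.0755] 
R [[0.949, -0.169, -0.266], [-0.161, -0.986, 0.049], [-0.271, -0.004, -0.963]] alpha 74.3 head -9.7 y_el -0.2 F [ 0.4  0.1 -2.9] w 0.623
jar axis [-0.016 -0.002  0.999] bottom [0.4927 0.16   0.0205]
clk 22.13 J [ 15.3  47.2 129.3 205.5  71.1 -91.3] p [0.508  0.1557 0.0709] grasp [0.49   0.1588 0.0761] 
R [[0.949, -0.169, -0.266], [-0.162, -0.986, 0.049], [-0.27, -0.004, -0.963]] alpha 74.3 head -9.7 y_el -0.2 F [ 0.   0.6 -2.6] w 0.626
row x 1 [0.0063 0.0015 0.0139]
```

Call:
drive_tool(deltas=[[[0.001,0,0.004,0,-1],[0.001,0,0.004,0,-1],[0.001,0,0.003,0,-1],[0.0,0,0.002,0,-1],[0,0,0.001,0,-1]]])

```text
clock: 22.55
tool_pos: [0.508, 0.1556, 0.0569]
tcp_rot: [[0.95, -0.17, -0.26], [-0.162, -0.985, 0.05], [-0.265, -0.005, -0.964]]
force: [3.3, -1.0, 9.0]
width: 0.625
```

```bash
python3 look.py p4
```

```text
clk 22.55 J [ 15.4  50.  129.3 205.1  74.  -90. ] p [0.508  0.1556 0.0569] grasp [0.49   0.1587 0.0619] 
R [[0.95, -0.17, -0.26], [-0.162, -0.985, 0.05], [-0.265, -0.005, -0.964]] alpha 74.6 head -9.7 y_el -0.3 F [ 3.3 -1.   9. ] w 0.625
jar axis [-0.022 -0.002  0.999] bottom [0.4932 0.1598 0.007 ]
```

View pics/p4.png

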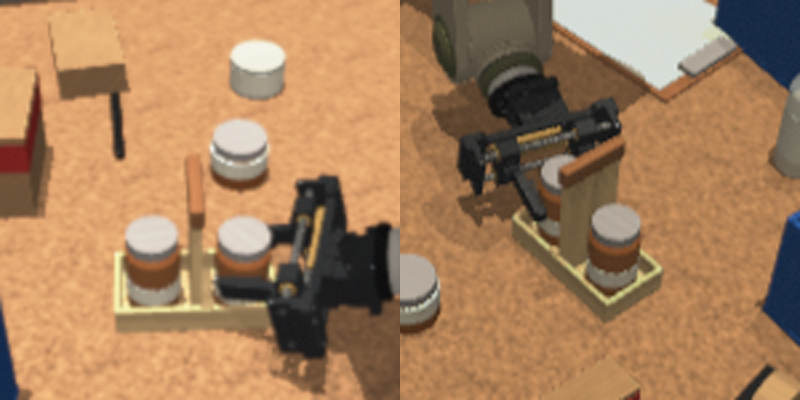

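Call:
drive_tool(deltas=[[[0,0,-0.001,0,-0.2],[0,0,0,0,0.3],[0,0,0,0,1],[0,0,0,0,1],[0,0,0,0,1],[0,0,0,0,1],[0,0,0,0,1]]])

```text
clock: 23.23
tool_pos: [0.5078, 0.1557, 0.0582]
tcp_rot: [[0.95, -0.169, -0.262], [-0.162, -0.986, 0.05], [-0.267, -0.005, -0.964]]
force: [-0.1, -0.1, 0.5]
width: 0.993
```

Call:
drive_tool(deltas=[[[-0.01,0,0,0,1],[-0.02,0,0,0,1],[-0.02,0,0,0,1],[-0.02,0,0,0,1],[-0.02,0,-0.01,0,1],[-0.01,0,-0.02,0,1],[0,0,-0.03,0,1],[0,0,-0.03,0,1]]])

```text
clock: 23.9
tool_pos: [0.4275, 0.1677, 0.1692]
tcp_rot: [[0.946, -0.167, -0.277], [-0.162, -0.986, 0.042], [-0.28, 0.005, -0.96]]
force: [1.2, -0.6, -0.7]
width: 0.998
```

```bash
python3 look.py p5
```

```text
clk 23.9 J [  22.9   27.9  134.9  216.8   59.5 -100.9] p [0.4275 0.1677 0.1692] grasp [0.4095 0.1707 0.1745] 
R [[0.946, -0.167, -0.277], [-0.162, -0.986, 0.042], [-0.28, 0.005, -0.96]] alpha 73.7 head -9.7 y_el 0.3 F [ 1.2 -0.6 -0.7] w 0.998
jar axis [-0.005  0.004  0.999] bottom [0.4118 0.1715 0.1196]
```

View pics/p5.png

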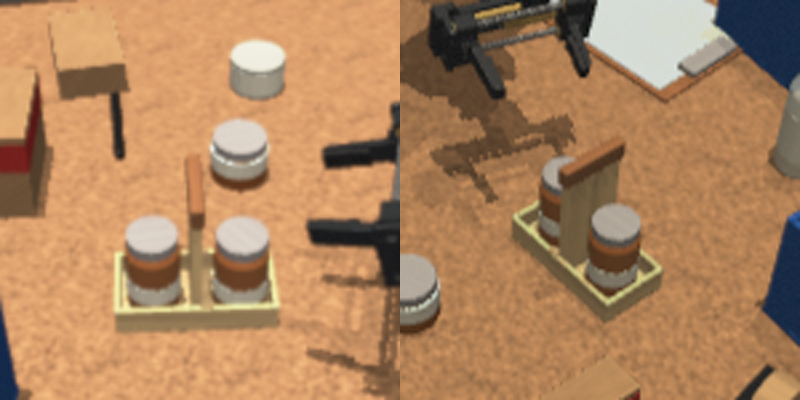

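```bash
cat > pth2.py <<'E'
from h import *
from kin import *
s,R=st();t=R[:,0];p0=np.array(s['tool_pos'])
for W in ([[.45,0,.2],[.45,-.2,.25],[.5,-.2,.4],[.56,-.16,.48],[.8,0,.5],[.75,.25,.5],[.65,.45,.5]],[[.45,0,.2],[.48,-.15,.3],[.55,-.15,.45],[.7,-.05,.5],[.75,.25,.5]]):
    j=np.array(s['joints']);a=p0;print('--')
    for w in W:
        w=np.array(w);mx=0;em=0
        for k in range(1,9):
            j2,e=ik(a+(w-a)*k/8,R,j);mx=max(mx,np.abs(j2-j).max());em=max(e,em);j=j2
        print(w,np.round(j),'err',round(em,4),'jump',round(mx),'R.T d',np.round(R.T@(w-a),3));a=w
E
python3 pth2.py
```

```text
clk 24.0 J [  22.8   27.4  134.8  216.8   59.7 -100.8] p [0.4284 0.1674 0.1744] grasp [0.4103 0.1704 0.1795] 
R [[0.95, -0.169, -0.264], [-0.162, -0.986, 0.048], [-0.268, -0.003, -0.963]] alpha 74.4 head -9.7 y_el -0.2 F [ 0.6 -0.2  0.1] w 0.999
--
[0.45 0.   0.2 ] [-21.  18. 142. 167.  54. -85.] err 0.008 jump 7 R.T d [ 0.041  0.161 -0.038]
[ 0.45 -0.2   0.25] [-63.  11. 131. 110.  56. -53.] err 0.0074 jump 9 R.T d [ 0.019  0.197 -0.058]
[ 0.5 -0.2  0.4] [-54.  -3. 109.  85.  42.  -8.] err 0.0 jump 6 R.T d [ 0.007 -0.009 -0.158]
[ 0.56 -0.16  0.48] [-40.  -2.  95.  65.  33.  20.] err 0.0 jump 4 R.T d [ 0.029 -0.05  -0.091]
[0.8 0.  0.5] [-8. 21. 63. -5. 22. 95.] err 0.0 jump 12 R.T d [ 0.197 -0.198 -0.075]
[0.75 0.25 0.5 ] [ 18.  24.  59. -50.  36. 142.] err 0.0 jump 8 R.T d [-0.088 -0.238  0.025]
[0.65 0.45 0.5 ] [ 39.  30.  49. -62.  56. 154.] err 0.0 jump 3 R.T d [-0.127 -0.18   0.036]
--
[0.45 0.   0.2 ] [-21.  18. 142. 167.  54. -85.] err 0.008 jump 7 R.T d [ 0.041  0.161 -0.038]
[ 0.48 -0.15  0.3 ] [-51.   3. 125. 111.  43. -40.] err 0.0016 jump 8 R.T d [ 0.026  0.142 -0.111]
[ 0.55 -0.15  0.45] [-40.  -3. 100.  72.  31.  11.] err 0.0 jump 7 R.T d [ 0.026 -0.012 -0.163]
[ 0.7  -0.05  0.5 ] [-16.  10.  78.  19.  18.  70.] err 0.0 jump 9 R.T d [ 0.113 -0.124 -0.083]
[0.75 0.25 0.5 ] [ 18.  24.  59. -50.  36. 142.] err 0.0 jump 15 R.T d [-0.001 -0.304  0.001]
```

Call:
drive_tool(deltas=[[[0.01,0.026,-0.008,0,1],[0.01,0.026,-0.008,0,1],[0.01,0.026,-0.008,0,1],[0.01,0.026,-0.008,0,1],[0.01,0.026,-0.008,0,1],[0.01,0.026,-0.008,0,1],[0.001,0.025,-0.018,0,1],[0.001,0.025,-0.018,0,1],[0.001,0.025,-0.018,0,1],[0.001,0.025,-0.018,0,1],[0.001,0.025,-0.018,0,1],[0.001,0.025,-0.018,0,1]]])

```text
clock: 25.0
tool_pos: [0.4788, -0.153, 0.2899]
tcp_rot: [[0.945, -0.151, -0.29], [-0.133, -0.988, 0.082], [-0.299, -0.039, -0.954]]
force: [0.7, 0.2, 0.0]
width: 1.003
```

Call:
drive_tool(deltas=[[[0.005,-0.002,-0.03,0,1],[0.005,-0.002,-0.03,0,1],[0.005,-0.002,-0.03,0,1],[0.005,-0.002,-0.03,0,1],[0.005,-0.002,-0.03,0,1]]])

```text
clock: 25.42
tool_pos: [0.548, -0.1661, 0.4186]
tcp_rot: [[0.939, -0.161, -0.304], [-0.131, -0.985, 0.117], [-0.318, -0.07, -0.945]]
force: [1.6, -0.9, -0.0]
width: 0.996
```

```bash
sed -i 's/^for W in .*/for W in ([[.62,-.1,.5],[.7,0,.5],[.75,.25,.5],[.65,.45,.5]],):/' pth2.py; python3 pth2.py
```

```text
clk 25.42 J [-43.3  -0.5 101.7  73.5  34.9  11.4] p [ 0.548  -0.1661  0.4186] grasp [ 0.5302 -0.1636  0.4247] 
R [[0.939, -0.161, -0.304], [-0.131, -0.985, 0.117], [-0.318, -0.07, -0.945]] alpha 71.4 head -7.9 y_el -4.0 F [ 1.6 -0.9 -0. ] w 0.996
--
[ 0.62 -0.1   0.5 ] [-27.   2.  86.  41.  29.  50.] err 0.0 jump 5 R.T d [ 0.033 -0.082 -0.091]
[0.7 0.  0.5] [-11.  10.  76.   7.  23.  87.] err 0.0 jump 5 R.T d [ 0.062 -0.111 -0.013]
[0.75 0.25 0.5 ] [ 17.  23.  57. -41.  37. 138.] err 0.0 jump 10 R.T d [ 0.014 -0.254  0.014]
[0.65 0.45 0.5 ] [ 39.  29.  48. -56.  56. 153.] err 0.0 jump 3 R.T d [-0.12  -0.181  0.054]
```

Call:
drive_tool(deltas=[[[0.008,-0.02,-0.023,0,1],[0.008,-0.02,-0.023,0,1],[0.008,-0.02,-0.023,0,1],[0.008,-0.02,-0.023,0,1],[0.015,-0.028,-0.003,0,1],[0.015,-0.028,-0.003,0,1],[0.015,-0.028,-0.003,0,1],[0.015,-0.028,-0.003,0,1]]])

```text
clock: 26.08
tool_pos: [0.7063, 0.0072, 0.4861]
tcp_rot: [[0.927, -0.161, -0.339], [-0.116, -0.982, 0.149], [-0.356, -0.099, -0.929]]
force: [0.4, -0.7, -0.9]
width: 1.003
```

Call:
drive_tool(deltas=[[[0.002,-0.032,0.002,0,1],[0.002,-0.032,0.002,0,1],[0.002,-0.032,0.002,0,1],[0.002,-0.032,0.002,0,1],[0.002,-0.032,0.002,0,1],[0.002,-0.032,0.002,0,1],[0.002,-0.032,0.002,0,1],[0.002,-0.032,0.002,0,1]]])

```text
clock: 26.75
tool_pos: [0.7628, 0.274, 0.4505]
tcp_rot: [[0.899, -0.181, -0.399], [-0.125, -0.979, 0.16], [-0.42, -0.094, -0.903]]
force: [0.6, -0.3, -0.3]
width: 1.0
```

```bash
python3 -c "
from h import *
from scipy.spatial.transform import Rotation
s,R=st()
for r in (0,-1.2): 
  Q=R@Rotation.from_euler('x',r).as_matrix(); print(r,np.round(Q.T@[.02,.032,.01],3),np.round(Q.T@[.01,.035,.01],3),np.round(Q.T@[.0,.038,.01],3))"
```

```text
clk 26.75 J [ 18.6  27.2  54.7 -37.5  41.9 137.5] p [0.7628 0.274  0.4505] grasp [0.7457 0.2764 0.4585] 
R [[0.899, -0.181, -0.399], [-0.125, -0.979, 0.16], [-0.42, -0.094, -0.903]] alpha 65.2 head -7.9 y_el -5.4 F [ 0.6 -0.3 -0.3] w 1.0
0 [ 0.01  -0.036 -0.012] [ 0.    -0.037 -0.007] [-0.009 -0.038 -0.003]
-1.2 [ 0.01  -0.002 -0.038] [ 0.    -0.007 -0.037] [-0.009 -0.011 -0.037]
```

```bash
cat > fin.py <<'E'
from h import *
from kin import *
B=np.array([.538,.161,.155])
for al in(60,70,80,90):
  for h in(90,96):
   for sg in(1,-1):
    R=pose(al,h,sg);t=R[:,0];o=[]
    for seed in([-20,30,100,60,70,0],[-20,30,100,80,90,-90],[-20,30,100,80,90,90]):
      j,e=ik(B+.019*t,R,seed);j2,e2=ik(B+[0,0,.12]+.019*t,R,j);o.append((round(e,3),round(e2,3),np.round(j).astype(int).tolist()))
    print(al,h,sg,min(o))
E
python3 fin.py
```

```text
60 90 1 (np.float64(0.0), np.float64(0.0), [-17, 35, 92, 57, 84, 140])
60 90 -1 (np.float64(0.0), np.float64(0.0), [-17, 35, 92, 57, 84, -40])
60 96 1 (np.float64(0.0), np.float64(0.0), [-16, 37, 89, 53, 88, 139])
60 96 -1 (np.float64(0.0), np.float64(0.0), [-16, 37, 89, 53, 88, -41])
70 90 1 (np.float64(0.0), np.float64(0.0), [-19, 39, 93, 63, 89, 134])
70 90 -1 (np.float64(0.0), np.float64(0.0), [-19, 39, 93, 63, 89, -46])
70 96 1 (np.float64(0.0), np.float64(0.0), [-18, 40, 90, 60, 94, 135])
70 96 -1 (np.float64(0.0), np.float64(0.0), [-18, 40, 90, 60, 94, -45])
80 90 1 (np.float64(0.0), np.float64(0.0), [-20, 43, 94, 69, 96, 130])
80 90 -1 (np.float64(0.0), np.float64(0.0), [-20, 43, 94, 69, 96, -50])
80 96 1 (np.float64(0.0), np.float64(0.0), [-19, 44, 90, 65, 100, 131])
80 96 -1 (np.float64(0.0), np.float64(0.0), [-19, 44, 90, 65, 100, -49])
90 90 1 (np.float64(0.0), np.float64(0.0), [-20, 47, 95, 74, 102, 126])
90 90 -1 (np.float64(0.0), np.float64(0.0), [-20, 47, 95, 74, 102, -54])
90 96 1 (np.float64(0.0), np.float64(0.0), [-19, 48, 91, 71, 106, 128])
90 96 -1 (np.float64(0.0), np.float64(0.0), [-19, 48, 91, 71, 106, -52])
```

Call:
drive_tool(deltas=[[[0.008,-0.037,-0.012,0,1],[0.008,-0.037,-0.012,0,1],[0.008,-0.037,-0.012,0,1],[0.008,-0.037,-0.012,0,1],[0.004,-0.038,-0.012,0,1],[0.004,-0.038,-0.012,0,1],[0.004,-0.038,-0.01,0,1],[0,-0.038,-0.01,0,1],[0,-0.038,-0.01,0,1],[0,-0.038,-0.01,0,1],[0,-0.038,-0.01,0,1],[0,-0.038,-0.01,0,1]]])

```text
clock: 27.75
tool_pos: [0.7724, 0.5678, 0.409]
tcp_rot: [[0.912, -0.103, -0.397], [-0.053, -0.989, 0.135], [-0.407, -0.102, -0.908]]
force: [0.0, -1.8, -0.4]
width: 0.998
```

```bash
cat > w.py <<'E'
from h import *
s,R=st();p=np.array(s['tool_pos']);az=np.arctan2(p[1],p[0]);print('az',np.degrees(az),'r',np.hypot(*p[:2]))
for da in(0,30,60): print(da,np.round(R.T@[.04*np.cos(az+np.radians(da)),.04*np.sin(az+np.radians(da)),0],3),'up',np.round(R.T@[0,0,.01],3))
E
python3 w.py
```

```text
clk 27.75 J [ 38.4  52.4  12.8 -42.9  63.3 139. ] p [0.7724 0.5678 0.409 ] grasp [0.7551 0.5688 0.4167] 
R [[0.912, -0.103, -0.397], [-0.053, -0.989, 0.135], [-0.407, -0.102, -0.908]] alpha 66.0 head -3.3 y_el -5.9 F [ 0.  -1.8 -0.4] w 0.998
az 36.31753084656109 r 0.9586402394636575
0 [ 0.028 -0.027 -0.01 ] up [-0.004 -0.001 -0.009]
30 [ 0.013 -0.038 -0.001] up [-0.004 -0.001 -0.009]
60 [-0.006 -0.039  0.007] up [-0.004 -0.001 -0.009]
```

Call:
drive_tool(deltas=[[[0.008,-0.038,-0.006,0,1],[0.008,-0.038,-0.006,0,1],[0.008,-0.038,-0.006,0,1],[0.008,-0.038,-0.006,0,1],[0.008,-0.038,-0.006,0,1],[0.008,-0.038,-0.006,0,1],[0.008,-0.038,-0.006,0,1],[0.008,-0.038,-0.006,0,1],[0.008,-0.038,-0.006,0,1],[0.008,-0.038,-0.006,0,1],[0.008,-0.038,-0.006,0,1],[0.008,-0.038,-0.006,0,1]]])

```text
clock: 28.75
tool_pos: [0.6719, 0.7461, 0.3543]
tcp_rot: [[0.951, 0.096, -0.293], [0.142, -0.98, 0.138], [-0.274, -0.173, -0.946]]
force: [-0.2, 0.5, 0.7]
width: 0.999
```

```bash
python3 w.py
```

```text
clk 28.75 J [ 50.5  58.7  12.7 -52.9  53.8 152.2] p [0.6719 0.7461 0.3543] grasp [0.6539 0.7434 0.3595] 
R [[0.951, 0.096, -0.293], [0.142, -0.98, 0.138], [-0.274, -0.173, -0.946]] alpha 74.1 head 8.5 y_el -10.0 F [-0.2  0.5  0.7] w 0.999
az 47.994840198536885 r 1.004102372491124
0 [ 0.03  -0.027 -0.004] up [-0.003 -0.002 -0.009]
30 [ 0.013 -0.038  0.003] up [-0.003 -0.002 -0.009]
60 [-0.006 -0.038  0.009] up [-0.003 -0.002 -0.009]
```

Call:
drive_tool(deltas=[[[0.012,-0.037,-0.006,-0.1,1],[0.012,-0.036,-0.01,-0.1,1],[0.012,-0.034,-0.014,-0.1,1],[0.012,-0.032,-0.018,-0.1,1],[0.012,-0.03,-0.022,-0.1,1],[0.012,-0.028,-0.025,-0.1,1],[0.012,-0.027,-0.027,0,1],[0.012,-0.027,-0.027,0,1],[0.012,-0.027,-0.027,0,1],[0.012,-0.027,-0.027,0,1],[0.012,-0.027,-0.027,0,1],[0.012,-0.027,-0.027,0,1]]])

```text
clock: 29.75
tool_pos: [0.5501, 0.8649, 0.3641]
tcp_rot: [[0.925, 0.38, 0.007], [0.35, -0.845, -0.404], [-0.147, 0.376, -0.915]]
force: [1.1, 0.1, -0.4]
width: 1.001
```

```bash
python3 w.py
```

```text
clk 29.75 J [ 59.7  60.2  12.7 -59.5  46.1 124. ] p [0.5501 0.8649 0.3641] grasp [0.5325 0.8582 0.3669] 
R [[0.925, 0.38, 0.007], [0.35, -0.845, -0.404], [-0.147, 0.376, -0.915]] alpha 81.5 head 20.8 y_el 22.1 F [ 1.1  0.1 -0.4] w 1.001
az 57.54350634803108 r 1.025014364199793
0 [ 0.032 -0.02  -0.013] up [-0.001  0.004 -0.009]
30 [ 0.016 -0.033 -0.016] up [-0.001  0.004 -0.009]
60 [-0.005 -0.037 -0.014] up [-0.001  0.004 -0.009]
```

Call:
drive_tool(deltas=[[[0.008,-0.037,-0.011,0,1],[0.008,-0.037,-0.011,0,1],[0.008,-0.037,-0.011,0,1],[0.008,-0.037,-0.011,0,1],[0.008,-0.037,-0.011,0,1],[0.008,-0.037,-0.011,0,1],[0.008,-0.037,-0.011,0,1],[0.008,-0.037,-0.011,0,1],[0.008,-0.037,-0.011,0,1],[0.008,-0.037,-0.011,0,1],[0.008,-0.037,-0.011,0,1],[0.008,-0.037,-0.011,0,1]]])

```text
clock: 30.75
tool_pos: [0.3284, 0.9966, 0.2412]
tcp_rot: [[0.849, 0.513, 0.128], [0.524, -0.784, -0.333], [-0.071, 0.35, -0.934]]
force: [-0.8, -0.1, 0.1]
width: 0.998
```

```bash
python3 w.py
```

```text
clk 30.75 J [ 74.6  69.8  12.7 -76.4  44.3 144.5] p [0.3284 0.9966 0.2412] grasp [0.3123 0.9866 0.2426] 
R [[0.849, 0.513, 0.128], [0.524, -0.784, -0.333], [-0.071, 0.35, -0.934]] alpha 86.0 head 31.7 y_el 20.5 F [-0.8 -0.1  0.1] w 0.998
az 71.76209593211624 r 1.0493236777232338
0 [ 0.031 -0.023 -0.011] up [-0.001  0.003 -0.009]
30 [ 0.014 -0.035 -0.014] up [-0.001  0.003 -0.009]
60 [-0.007 -0.037 -0.013] up [-0.001  0.003 -0.009]
```

Call:
drive_tool(deltas=[[[0.012,-0.028,-0.026,0,1],[0.014,-0.028,-0.025,0,1],[0.016,-0.028,-0.024,0,1],[0.018,-0.028,-0.022,0,1],[0.018,-0.028,-0.022,0,1],[0.018,-0.03,-0.02,0,1],[0.018,-0.031,-0.018,0,1],[0.018,-0.031,-0.018,0,1],[0.018,-0.031,-0.018,0,1],[0.018,-0.031,-0.018,0,1],[0.018,-0.031,-0.018,0,1],[0.018,-0.031,-0.018,0,1]]])

```text
clock: 31.75
tool_pos: [0.1929, 1.0446, 0.2762]
tcp_rot: [[0.716, 0.659, 0.231], [0.698, -0.671, -0.25], [-0.01, 0.34, -0.94]]
force: [-0.3, 0.2, 0.4]
width: 0.998
```

```bash
python3 w.py
```

```text
clk 31.75 J [ 81.3  68.5  12.7 -77.7  38.  145.1] p [0.1929 1.0446 0.2762] grasp [0.1793 1.0313 0.2764] 
R [[0.716, 0.659, 0.231], [0.698, -0.671, -0.25], [-0.01, 0.34, -0.94]] alpha 89.5 head 44.3 y_el 19.9 F [-0.3  0.2  0.4] w 0.998
az 79.5371634079624 r 1.062240781059835
0 [ 0.033 -0.022 -0.008] up [-0.     0.003 -0.009]
30 [ 0.017 -0.034 -0.013] up [-0.     0.003 -0.009]
60 [-0.004 -0.037 -0.014] up [-0.     0.003 -0.009]
```

```bash
python3 -c "
from h import *
for u,v in((322,68),(365,62),(440,105),(378,150),(341,183),(427,136),(492,180)): print((u,v),[np.round(ray('scene',u,v,z),2).tolist() for z in (.12,.18)])
i=vision.camera_info('scene');P=np.linalg.inv(i['pose'])
for p in([.1,1.0,.25],[0,1.0,.25],[-.05,1.0,.15]):
  c=P[:3,:3]@p+P[:3,3];print(p,i['fx']*c[0]/c[2]+i['cx'],i['fy']*c[1]/c[2]+i['cy'])"
```

```text
(322, 68) [[0.2, 0.6], [0.27, 0.54]]
(365, 62) [[0.25, 0.77], [0.32, 0.69]]
(440, 105) [[0.58, 0.81], [0.62, 0.72]]
(378, 150) [[0.63, 0.47], [0.68, 0.42]]
(341, 183) [[0.68, 0.29], [0.72, 0.25]]
(427, 136) [[0.66, 0.65], [0.7, 0.58]]
(492, 180) [[0.89, 0.66], [0.91, 0.59]]
[0.1, 1.0, 0.25] 390.7641100398303 -2.115407962865106
[0, 1.0, 0.25] 373.02935431589736 -11.648668104650085
[-0.05, 1.0, 0.15] 359.59208948847396 7.877204841793542
```

Call:
drive_tool(deltas=[[[-0.029,0.025,-0.007,0,1],[-0.029,0.025,-0.007,0,1],[-0.029,0.025,-0.007,0,1],[-0.029,0.025,-0.007,0,1],[-0.028,-0.026,-0.009,0,1],[-0.028,-0.026,-0.009,0,1],[-0.028,-0.026,-0.009,0,1],[-0.028,-0.026,-0.009,0,1],[-0.028,-0.026,-0.009,0,1],[-0.028,-0.026,-0.009,0,1]]])

```text
clock: 32.58
tool_pos: [-0.071, 0.9439, 0.3626]
tcp_rot: [[0.719, 0.672, 0.176], [0.688, -0.655, -0.313], [-0.095, 0.346, -0.933]]
force: [-0.4, 1.3, -0.4]
width: 1.003
```

```bash
python3 w.py
```

```text
clk 32.58 J [ 99.7  55.2  26.4 -78.   57.5 146.1] p [-0.071   0.9439  0.3626] grasp [-0.0846  0.9308  0.3644] 
R [[0.719, 0.672, 0.176], [0.688, -0.655, -0.313], [-0.095, 0.346, -0.933]] alpha 84.6 head 43.7 y_el 20.3 F [-0.4  1.3 -0.4] w 1.003
az 94.30028585882842 r 0.9465458801469336
0 [ 0.025 -0.028 -0.013] up [-0.001  0.003 -0.009]
30 [ 0.007 -0.037 -0.014] up [-0.001  0.003 -0.009]
60 [-0.014 -0.036 -0.012] up [-0.001  0.003 -0.009]
```

Call:
drive_tool(deltas=[[[-0.03,-0.025,-0.008,0,1],[-0.03,-0.025,-0.008,0,1],[-0.03,-0.025,-0.008,0,1],[-0.03,-0.025,-0.008,0,1],[-0.032,-0.023,-0.006,0,1],[-0.032,-0.023,-0.006,0,1],[-0.032,-0.023,-0.006,0,1],[-0.032,-0.023,-0.006,0,1],[-0.032,-0.023,-0.006,0,1],[-0.032,-0.023,-0.006,0,1]]])

```text
clock: 33.42
tool_pos: [-0.4222, 0.807, 0.3306]
tcp_rot: [[0.658, 0.724, 0.209], [0.747, -0.592, -0.302], [-0.095, 0.355, -0.93]]
force: [-0.9, -0.2, -0.4]
width: 0.999
```

```bash
python3 w.py
```

```text
clk 33.42 J [125.5  63.4  12.8 -81.4  78.6 143.8] p [-0.4222  0.807   0.3306] grasp [-0.4347  0.7928  0.3324] 
R [[0.658, 0.724, 0.209], [0.747, -0.592, -0.302], [-0.095, 0.355, -0.93]] alpha 84.6 head 48.6 y_el 20.8 F [-0.9 -0.2 -0.4] w 0.999
az 117.61697125688615 r 0.9107657672727815
0 [ 0.014 -0.034 -0.015] up [-0.001  0.004 -0.009]
30 [-0.006 -0.037 -0.014] up [-0.001  0.004 -0.009]
60 [-0.025 -0.03  -0.009] up [-0.001  0.004 -0.009]
```

Call:
drive_tool(deltas=[[[0.012,-0.035,-0.015,0,1],[0.012,-0.035,-0.015,0,1],[0.012,-0.035,-0.015,0,1],[0.013,-0.035,-0.015,0,1],[0.013,-0.035,-0.015,0,1],[0.014,-0.034,-0.015,0,1],[0.014,-0.034,-0.015,0,1],[0.015,-0.034,-0.015,0,1],[0.015,-0.034,-0.015,0,1],[0.016,-0.033,-0.014,0,1],[0.016,-0.033,-0.014,0,1],[0.016,-0.033,-0.014,0,1]]])

```text
clock: 34.42
tool_pos: [-0.4624, 0.8895, 0.258]
tcp_rot: [[0.415, 0.862, 0.29], [0.908, -0.375, -0.185], [-0.05, 0.34, -0.939]]
force: [0.3, -0.8, -0.5]
width: 1.008
```

```bash
python3 w.py
```

```text
clk 34.42 J [122.8  69.   12.7 -81.4  58.3 148.6] p [-0.4624  0.8895  0.258 ] grasp [-0.4703  0.8722  0.2589] 
R [[0.415, 0.862, 0.29], [0.908, -0.375, -0.185], [-0.05, 0.34, -0.939]] alpha 87.1 head 65.4 y_el 19.9 F [ 0.3 -0.8 -0.5] w 1.008
az 117.46783825344092 r 1.0024838215498386
0 [ 0.025 -0.029 -0.012] up [-0.001  0.003 -0.009]
30 [ 0.006 -0.037 -0.014] up [-0.001  0.003 -0.009]
60 [-0.015 -0.035 -0.012] up [-0.001  0.003 -0.009]
```

Call:
drive_tool(deltas=[[[0.008,-0.034,-0.02,0,1],[0.008,-0.034,-0.02,0,1],[0.008,-0.034,-0.02,0,1],[0.008,-0.034,-0.02,0,1],[0.008,-0.034,-0.02,0,1],[0.009,-0.034,-0.02,0,1],[0.009,-0.034,-0.02,0,1],[0.01,-0.034,-0.02,0,1],[0.01,-0.034,-0.02,0,1],[0.01,-0.034,-0.02,0,1],[0.01,-0.034,-0.02,0,1],[0.01,-0.034,-0.02,0,1]]])

```text
clock: 35.42
tool_pos: [-0.6009, 0.8326, 0.2791]
tcp_rot: [[0.166, 0.931, 0.326], [0.986, -0.152, -0.067], [-0.013, 0.333, -0.943]]
force: [0.4, 0.3, -0.2]
width: 1.001
```

```bash
python3 w.py
```

```text
clk 35.42 J [129.9  68.3  12.7 -81.4  50.1 148.1] p [-0.6009  0.8326  0.2791] grasp [-0.604   0.8139  0.2793] 
R [[0.166, 0.931, 0.326], [0.986, -0.152, -0.067], [-0.013, 0.333, -0.943]] alpha 89.3 head 80.5 y_el 19.5 F [ 0.4  0.3 -0.2] w 1.001
az 125.81669654857085 r 1.0267794552031015
0 [ 0.028 -0.027 -0.01 ] up [-0.     0.003 -0.009]
30 [ 0.01  -0.036 -0.013] up [-0.     0.003 -0.009]
60 [-0.011 -0.036 -0.013] up [-0.     0.003 -0.009]
```

Call:
drive_tool(deltas=[[[0.012,-0.036,-0.014,0,1],[0.012,-0.036,-0.014,0,1],[0.012,-0.036,-0.014,0,1],[0.012,-0.036,-0.014,0,1],[0.012,-0.036,-0.014,0,1],[0.012,-0.036,-0.014,0,1],[0.012,-0.036,-0.014,0,1],[0.012,-0.036,-0.014,0,1],[0.012,-0.036,-0.014,0,1],[0.012,-0.036,-0.014,0,1],[0.012,-0.036,-0.014,0,1]]])

```text
clock: 36.33
tool_pos: [-0.7343, 0.7487, 0.2405]
tcp_rot: [[-0.062, 0.942, 0.331], [0.998, 0.066, -0.0], [-0.022, 0.33, -0.944]]
force: [-0.9, -0.7, 0.1]
width: 0.999
```

```bash
python3 w.py
cat > pth3.py <<'E'
from h import *
from kin import *
import sys
s,R=st();p0=np.array(s['tool_pos'])
for W in eval(sys.argv[1]):
    j=np.array(s['joints']);a=p0;print('--')
    for w in W:
        w=np.array(w);mx=0;em=0
        for k in range(1,13):
            j2,e=ik(a+(w-a)*k/12,R,j);mx=max(mx,np.abs(j2-j).max());em=max(e,em);j=j2
        print(w,np.round(j),'err',round(em,4),'jump',round(mx),'R.T d',np.round(R.T@(w-a),3));a=w
E
python3 pth3.py '([[-.35,.75,.4],[0,.7,.45],[.3,.5,.45],[.45,.25,.4],[.53,0,.35],[.53,-.02,.16]],[[-.35,.75,.45],[0,.7,.55],[.35,.55,.55],[.53,.2,.5],[.53,0,.4],[.53,-.02,.16]])'
```

```text
clk 36.33 J [137.5  70.7  12.7 -81.4  44.6 150. ] p [-0.7343  0.7487  0.2405] grasp [-0.7331  0.7297  0.2409] 
R [[-0.062, 0.942, 0.331], [0.998, 0.066, -0.0], [-0.022, 0.33, -0.944]] alpha 88.7 head 93.6 y_el 19.3 F [-0.9 -0.7  0.1] w 0.999
az 134.44258582585562 r 1.048639809548427
0 [ 0.03  -0.024 -0.009] up [-0.     0.003 -0.009]
30 [ 0.013 -0.036 -0.013] up [-0.     0.003 -0.009]
60 [-0.008 -0.037 -0.013] up [-0.     0.003 -0.009]
clk 36.33 J [137.5  70.7  12.7 -81.4  44.6 150. ] p [-0.7343  0.7487  0.2405] grasp [-0.7331  0.7297  0.2409] 
R [[-0.062, 0.942, 0.331], [0.998, 0.066, -0.0], [-0.022, 0.33, -0.944]] alpha 88.7 head 93.6 y_el 19.3 F [-0.9 -0.7  0.1] w 0.999
--
[-0.35  0.75  0.4 ] [112.  30.  67. -81.  19. 155.] err 0.0446 jump 7 R.T d [-0.026  0.415 -0.023]
[0.   0.7  0.45] [ 87.  13.  84. -81.  10. 152.] err 0.0983 jump 3 R.T d [-0.073  0.343  0.069]
[0.3  0.5  0.45] [ 61.   1.  98. -81.  10. 149.] err 0.2297 jump 2 R.T d [-0.218  0.269  0.099]
[0.45 0.25 0.4 ] [-15.  18.  95.  81. 106. -44.] err 0.3158 jump 189 R.T d [-0.258  0.108  0.097]
[0.53 0.   0.35] [-36.  34.  77.  72. 126. -46.] err 0.0 jump 2 R.T d [-0.253  0.042  0.074]
[ 0.53 -0.02  0.16] [-37.  49.  83.  59. 118. -70.] err 0.0 jump 2 R.T d [-0.016 -0.064  0.179]
--
[-0.35  0.75  0.45] [112.  28.  65. -81.  19. 154.] err 0.0331 jump 7 R.T d [-0.027  0.431 -0.071]
[0.   0.7  0.55] [ 73.   9.  81.  87.  21. -17.] err 0.0479 jump 186 R.T d [-0.074  0.359  0.021]
[0.35 0.55 0.55] [ 25.  11.  78.  88.  69. -18.] err 0.0 jump 4 R.T d [-0.171  0.32   0.116]
[0.53 0.2  0.5 ] [-18.  21.  73.  87. 111. -24.] err 0.0 jump 4 R.T d [-0.359  0.13   0.107]
[0.53 0.   0.4 ] [-36.  31.  74.  77. 128. -38.] err 0.0 jump 2 R.T d [-0.197 -0.046  0.094]
[ 0.53 -0.02  0.16] [-37.  49.  83.  59. 118. -70.] err 0.0 jump 3 R.T d [-0.015 -0.081  0.226]
```

```bash
python3 pth3.py '([[-.55,.75,.6],[-.25,.85,.7],[.1,.8,.7],[.4,.55,.65],[.53,.2,.5],[.53,-.03,.3],[.53,-.03,.16]],[[-.6,.7,.5],[-.3,.75,.75],[.1,.75,.75],[.4,.5,.65],[.53,.2,.5],[.53,0,.3],[.53,-.02,.16]])' | tail -16
```

```text
--
[-0.55  0.75  0.6 ] [128.  43.  17. -53.  45. 115.] err 0.0004 jump 5 R.T d [-0.018  0.292 -0.278]
[-0.25  0.85  0.7 ] [101.  33.  21. -12.  38.  80.] err 0.0 jump 4 R.T d [0.079 0.322 0.005]
[0.1 0.8 0.7] [66. 21. 41. 47. 39. 31.] err 0.0 jump 6 R.T d [-0.072  0.326  0.116]
[0.4  0.55 0.65] [23. 14. 58. 83. 72. -1.] err 0.0 jump 5 R.T d [-0.267  0.249  0.146]
[0.53 0.2  0.5 ] [-18.  21.  73.  87. 111. -24.] err 0.0 jump 4 R.T d [-0.354  0.05   0.185]
[ 0.53 -0.03  0.3 ] [-38.  38.  78.  67. 126. -53.] err 0.0 jump 3 R.T d [-0.225 -0.081  0.189]
[ 0.53 -0.03  0.16] [-38.  50.  82.  58. 119. -70.] err 0.0 jump 2 R.T d [ 0.003 -0.046  0.132]
--
[-0.6  0.7  0.5] [133.  43.  34. -73.  42. 139.] err 0.003 jump 4 R.T d [-0.063  0.209 -0.2  ]
[-0.3   0.75  0.75] [108.  25.  27. -22.  42.  88.] err 0.0 jump 6 R.T d [ 0.026  0.368 -0.137]
[0.1  0.75 0.75] [64. 16. 40. 45. 45. 35.] err 0.0 jump 7 R.T d [-0.025  0.377  0.132]
[0.4  0.5  0.65] [17. 11. 63. 85. 77. -2.] err 0.0 jump 6 R.T d [-0.266  0.233  0.194]
[0.53 0.2  0.5 ] [-18.  21.  73.  87. 111. -24.] err 0.0 jump 3 R.T d [-0.304  0.053  0.185]
[0.53 0.   0.3 ] [-36.  37.  80.  68. 124. -54.] err 0.0 jump 3 R.T d [-0.195 -0.079  0.189]
[ 0.53 -0.02  0.16] [-37.  49.  83.  59. 118. -70.] err 0.0 jump 2 R.T d [-0.017 -0.048  0.132]
```

Call:
drive_tool(deltas=[[[-0.0015,0.024,-0.024,0,1],[-0.0015,0.024,-0.024,0,1],[-0.0015,0.024,-0.024,0,1],[-0.0015,0.024,-0.024,0,1],[-0.0015,0.024,-0.024,0,1],[-0.0015,0.024,-0.024,0,1],[-0.0015,0.024,-0.024,0,1],[-0.0015,0.024,-0.024,0,1],[-0.0015,0.024,-0.024,0,1],[-0.0015,0.024,-0.024,0,1],[-0.0015,0.024,-0.024,0,1],[-0.0015,0.024,-0.024,0,1]]])

```text
clock: 37.33
tool_pos: [-0.571, 0.7431, 0.6044]
tcp_rot: [[-0.09, 0.933, 0.348], [0.995, 0.098, -0.005], [-0.039, 0.346, -0.937]]
force: [-5.2, 6.8, 32.1]
width: 0.999
```

Call:
drive_tool(deltas=[[[0.006,0.032,0.0,0,1],[0.006,0.032,0.0,0,1],[0.006,0.032,0.0,0,1],[0.006,0.032,0.0,0,1],[0.006,0.032,0.0,0,1],[0.006,0.032,0.0,0,1],[0.006,0.032,0.0,0,1],[0.006,0.032,0.0,0,1]]])

```text
clock: 38.0
tool_pos: [-0.3349, 0.8095, 0.7043]
tcp_rot: [[-0.105, 0.933, 0.343], [0.994, 0.108, 0.011], [-0.027, 0.342, -0.939]]
force: [-0.7, 0.4, -0.4]
width: 1.002
```

```bash
python3 pth3.py '([[.1,.78,.7],[.4,.55,.65],[.53,.2,.5],[.53,-.03,.3],[.53,-.03,.16]],)'
```

```text
clk 38.0 J [108.2  32.2  21.2 -19.3  39.8  85.4] p [-0.3349  0.8095  0.7043] grasp [-0.3329  0.7907  0.7048] 
R [[-0.105, 0.933, 0.343], [0.994, 0.108, 0.011], [-0.027, 0.342, -0.939]] alpha 88.5 head 96.0 y_el 20.0 F [-0.7  0.4 -0.4] w 1.002
--
[0.1  0.78 0.7 ] [64. 19. 44. 52. 42. 25.] err 0.0 jump 8 R.T d [-0.075  0.401  0.153]
[0.4  0.55 0.65] [22. 15. 57. 83. 75. -1.] err 0.0 jump 5 R.T d [-0.259  0.238  0.147]
[0.53 0.2  0.5 ] [-17.  22.  71.  87. 113. -24.] err 0.0 jump 4 R.T d [-0.358  0.032  0.182]
[ 0.53 -0.03  0.3 ] [-38.  39.  76.  66. 128. -54.] err 0.0 jump 3 R.T d [-0.223 -0.093  0.185]
[ 0.53 -0.03  0.16] [-38.  50.  81.  57. 120. -71.] err 0.0 jump 2 R.T d [ 0.004 -0.048  0.131]
```

Call:
drive_tool(deltas=[[[-0.006,0.031,0.012,0,1],[-0.006,0.031,0.012,0,1],[-0.006,0.031,0.012,0,1],[-0.006,0.031,0.012,0,1],[-0.006,0.031,0.012,0,1],[-0.006,0.031,0.012,0,1],[-0.006,0.031,0.012,0,1],[-0.006,0.031,0.012,0,1],[-0.006,0.031,0.012,0,1],[-0.006,0.031,0.012,0,1],[-0.006,0.031,0.012,0,1],[-0.006,0.031,0.012,0,1]]])

```text
clock: 39.0
tool_pos: [0.0801, 0.7727, 0.706]
tcp_rot: [[-0.113, 0.933, 0.343], [0.994, 0.109, 0.03], [-0.009, 0.344, -0.939]]
force: [-0.2, 0.8, -0.0]
width: 1.002
```

Call:
drive_tool(deltas=[[[-0.023,0.021,0.013,0,1],[-0.023,0.021,0.013,0,1],[-0.023,0.021,0.013,0,1],[-0.023,0.021,0.013,0,1],[-0.023,0.021,0.013,0,1],[-0.023,0.021,0.013,0,1],[-0.023,0.021,0.013,0,1],[-0.023,0.021,0.013,0,1],[-0.023,0.021,0.013,0,1],[-0.023,0.021,0.013,0,1]]])

```text
clock: 39.83
tool_pos: [0.3532, 0.5626, 0.6587]
tcp_rot: [[-0.117, 0.93, 0.348], [0.993, 0.112, 0.037], [-0.004, 0.349, -0.937]]
force: [-0.7, 0.8, 0.3]
width: 1.002
```

```bash
python3 pth3.py '([[.53,.2,.5],[.53,-.03,.3],[.53,-.03,.16]],)'
```

```text
clk 39.83 J [25.7 12.4 60.4 84.  72.  -2.3] p [0.3532 0.5626 0.6587] grasp [0.3554 0.5438 0.6588] 
R [[-0.117, 0.93, 0.348], [0.993, 0.112, 0.037], [-0.004, 0.349, -0.937]] alpha 89.8 head 96.7 y_el 20.5 F [-0.7  0.8  0.3] w 1.002
--
[0.53 0.2  0.5 ] [-17.  22.  71.  88. 114. -25.] err 0.0 jump 4 R.T d [-0.38   0.069  0.197]
[ 0.53 -0.03  0.3 ] [-37.  39.  76.  67. 129. -54.] err 0.0 jump 3 R.T d [-0.228 -0.096  0.179]
[ 0.53 -0.03  0.16] [-37.  51.  80.  57. 121. -71.] err 0.0 jump 2 R.T d [ 0.001 -0.049  0.131]
```

Call:
drive_tool(deltas=[[[-0.035,0,0,0.119,1],[-0.035,0,0,0.119,1],[-0.035,0,0,0.119,1],[-0.03,0.015,0.018,0,1],[-0.03,0.015,0.018,0,1],[-0.03,0.015,0.018,0,1],[-0.03,0.015,0.018,0,1],[-0.03,0.015,0.018,0,1],[-0.03,0.015,0.018,0,1],[-0.03,0.015,0.018,0,1],[-0.03,0.015,0.018,0,1],[-0.03,0.012,0.012,0,1]]])

```text
clock: 40.83
tool_pos: [0.5281, 0.1912, 0.5005]
tcp_rot: [[-0.121, 0.993, -0.007], [0.993, 0.121, -0.008], [-0.007, -0.008, -1.0]]
force: [0.9, -0.1, -0.0]
width: 0.998
```

```bash
python3 pth3.py '([[.535,.04,.3],[.535,.06,.16]],)'
```

```text
clk 40.83 J [-17.9  22.4  71.1  87.9 114.8  -3.6] p [0.5281 0.1912 0.5005] grasp [0.5304 0.1723 0.5007] 
R [[-0.121, 0.993, -0.007], [0.993, 0.121, -0.008], [-0.007, -0.008, -1.0]] alpha 89.6 head 96.9 y_el -0.4 F [ 0.9 -0.1 -0. ] w 0.998
--
[0.535 0.04  0.3  ] [-31.  37.  80.  69. 123. -33.] err 0.0 jump 3 R.T d [-0.149 -0.01   0.202]
[0.535 0.06  0.16 ] [-30.  49.  85.  62. 115. -51.] err 0.0 jump 2 R.T d [0.021 0.004 0.14 ]
```

Call:
drive_tool(deltas=[[[-0.017,0.001,0.025,0,1],[-0.017,0.001,0.025,0,1],[-0.017,0.001,0.025,0,1],[-0.017,0.001,0.025,0,1],[-0.017,0.001,0.025,0,1],[-0.017,0.001,0.025,0,1],[-0.017,0.001,0.025,0,1],[-0.017,0.001,0.025,0,1],[0,0,0.025,0,1],[0,0,0.025,0,1],[0,0,0.025,0,1],[0,0,0.025,0,1]]])

```text
clock: 41.83
tool_pos: [0.5554, 0.0454, 0.1896]
tcp_rot: [[-0.121, 0.993, 0.004], [0.993, 0.121, -0.018], [-0.018, 0.002, -1.0]]
force: [0.7, -0.2, 0.1]
width: 0.995
```

```bash
python3 w.py; python3 -c "
from h import *
import cv2
i=vision.camera_info('wrist');print(i['fx'],i['cx'],i['cy'],np.round(i['pose'],3).tolist())
a=vision.snapshot('wrist')
b=vision.snapshot('side')[150:300,190:340]
cv2.imwrite('pics/q1.png',np.hstack([a,cv2.resize(b,(384,384))[:,:288]]))"
```

```text
clk 41.83 J [-30.   47.6  80.6  64.2 117.4 -45.1] p [0.5554 0.0454 0.1896] grasp [0.5577 0.0265 0.1899] 
R [[-0.121, 0.993, 0.004], [0.993, 0.121, -0.018], [-0.018, 0.002, -1.0]] alpha 88.9 head 96.9 y_el 0.1 F [ 0.7 -0.2  0.1] w 0.995
az 4.6711275157731675 r 0.5572187242210812
0 [-0.002  0.04   0.   ] up [-0.    0.   -0.01]
30 [ 0.019  0.035 -0.   ] up [-0.    0.   -0.01]
60 [ 0.034  0.021 -0.001] up [-0.    0.   -0.01]
272.21519718275977 251.50015963420591 190.38478720676449 [[0.993, 0.036, -0.115, 0.572], [0.121, -0.279, 0.953, -0.098], [0.003, -0.96, -0.281, 0.26], [0.0, 0.0, 0.0, 1.0]]
```

View pics/q1.png

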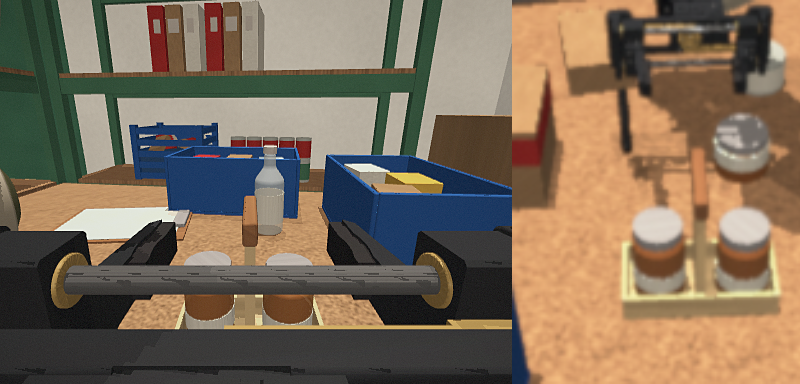

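```bash
python3 -c "
from h import *
print(ray('wrist',250,235,.155),ray('wrist',250,197.5,.167),ray('wrist',250.5,225,.167))
s,R=st();t=R[:,0]
for B in([.54,.161,.154],): d(np.array(B)+.019*t-s['tool_pos'],1)"
```

```text
[0.54409948 0.11716975] [0.53535554 0.1864424 ] [0.54532884 0.11125424]
clk 41.93 J [-30.   47.8  80.7  64.2 117.5 -45. ] p [0.5551 0.0456 0.1882] grasp [0.5574 0.0267 0.1885] 
R [[-0.121, 0.993, -0.002], [0.993, 0.121, -0.015], [-0.015, -0.003, -1.0]] alpha 89.2 head 96.9 y_el -0.2 F [0.5 0.8 0.4] w 0.998
row x 1 [ 0.1359 -0.0009  0.0325]
```

Call:
drive_tool(deltas=[[[0,0,0.011,0,1],[0,0,0.012,0,1],[0,0,0.008,0,1],[0.012,0,0,0,1],[0.022,0,0,0,1],[0.022,0,0,0,1],[0,0,0,0,1]]])

```text
clock: 42.52
tool_pos: [0.5491, 0.1043, 0.1576]
tcp_rot: [[-0.12, 0.993, 0.006], [0.993, 0.12, -0.019], [-0.02, 0.004, -1.0]]
force: [-0.4, 0.6, -0.0]
width: 0.997
```

```bash
python3 -c "
from h import *
s,R=st();t=R[:,0]
d(np.array([.54,.161,.154])+.019*t-s['tool_pos'],1)"
```

```text
clk 42.52 J [-25.3  49.1  85.2  65.4 111.5 -49.6] p [0.5491 0.1043 0.1576] grasp [0.5514 0.0854 0.158 ] 
R [[-0.12, 0.993, 0.006], [0.993, 0.12, -0.019], [-0.02, 0.004, -1.0]] alpha 88.9 head 96.9 y_el 0.2 F [-0.4  0.6 -0. ] w 0.997
row x 1 [ 0.0765 -0.0022  0.0025]
```

Call:
drive_tool(deltas=[[[0.018,-0.001,0.001,0,1],[0.022,0,0.001,0,1],[0.02,0,0,0,1],[0.009,0,0,0,1],[0,0,0,0,1]]])

```text
clock: 42.93
tool_pos: [0.5395, 0.1766, 0.1569]
tcp_rot: [[-0.121, 0.993, 0.012], [0.992, 0.122, -0.022], [-0.023, 0.01, -1.0]]
force: [-0.8, 0.2, -0.1]
width: 1.003
```

```bash
python3 -c "
from h import *
s,R=st();t=R[:,0]
d(np.array([.54,.161,.154])+.019*t-s['tool_pos'],1)"
```

```text
clk 42.93 J [-19.   48.   89.2  69.5 106.3 -50.9] p [0.5395 0.1766 0.1569] grasp [0.5418 0.1577 0.1573] 
R [[-0.121, 0.993, 0.012], [0.992, 0.122, -0.022], [-0.023, 0.01, -1.0]] alpha 88.7 head 97.0 y_el 0.5 F [-0.8  0.2 -0.1] w 1.003
row x 1 [ 0.0035 -0.0014  0.0032]
```

Call:
drive_tool(deltas=[[[0,-0.001,0.003,0.01,1],[0,0,0,0,-1],[0,0,0,0,-1],[0,0,0,0,-1],[0,0,0,0,-1],[0,0,0,0,-1],[0,0,0,0,-1],[0,0,0,0,-1],[0,0,0,0,-1],[0,0,0,0,-1],[0,0,0,0,-1],[0,0,0,0,-1]]], newtons=50)

```text
clock: 43.93
tool_pos: [0.5401, 0.1721, 0.1542]
tcp_rot: [[-0.118, 0.993, 0.004], [0.993, 0.118, -0.023], [-0.024, 0.001, -1.0]]
force: [-7.4, 0.1, 4.1]
width: 0.192
```

```bash
python3 w.py|head -3
```

```text
clk 43.93 J [-19.4  48.2  89.1  69.2 106.3 -50.8] p [0.5401 0.1721 0.1542] grasp [0.5423 0.1532 0.1547] 
R [[-0.118, 0.993, 0.004], [0.993, 0.118, -0.023], [-0.024, 0.001, -1.0]] alpha 88.6 head 96.8 y_el 0.1 F [-7.4  0.1  4.1] w 0.192
az 17.670790579609033 r 0.5668456595583387
```

Call:
drive_tool(deltas=[[[0,0,0,0,-1],[0,0,0,0,-1],[0,0,0,0,-1],[0,0,0,0,-1]]])

```text
clock: 44.27
tool_pos: [0.5398, 0.1721, 0.1542]
tcp_rot: [[-0.118, 0.993, 0.004], [0.993, 0.118, -0.023], [-0.024, 0.001, -1.0]]
force: [-0.3, -0.4, 0.2]
width: 0.156
```

```bash
python3 w.py|head -3
```

```text
clk 44.27 J [-19.4  48.2  89.2  69.2 106.4 -50.8] p [0.5398 0.1721 0.1542] grasp [0.5421 0.1533 0.1546] 
R [[-0.118, 0.993, 0.004], [0.993, 0.118, -0.023], [-0.024, 0.001, -1.0]] alpha 88.6 head 96.8 y_el 0.0 F [-0.3 -0.4  0.2] w 0.156
az 17.685309483014567 r 0.5665882899591342
```

Call:
drive_tool(deltas=[[[0,0,-0.003,0,-1],[0,0,-0.005,0,-1],[0,0,-0.006,0,-1],[0,0,-0.007,0,-1],[0,0,-0.007,0,-1],[0,0,-0.007,0,-1],[0,0,-0.006,0,-1],[0,0,-0.004,0,-1]]], newtons=58)

```text
clock: 44.93
tool_pos: [0.5399, 0.1737, 0.1998]
tcp_rot: [[-0.117, 0.993, -0.001], [0.993, 0.117, -0.031], [-0.031, -0.005, -1.0]]
force: [0.8, 0.1, -7.9]
width: 0.154
```

```bash
python3 w.py|head -3
```

```text
clk 44.93 J [-19.3  43.6  88.4  70.6 107.7 -45.3] p [0.5399 0.1737 0.1998] grasp [0.5421 0.1548 0.2003] 
R [[-0.117, 0.993, -0.001], [0.993, 0.117, -0.031], [-0.031, -0.005, -1.0]] alpha 88.2 head 96.7 y_el -0.3 F [ 0.8  0.1 -7.9] w 0.154
az 17.83567159483436 r 0.5671364663586297
```

Lifted: the load is −7.9 N, which matches the carrier plus two jars. I'll carry on up.

Call:
drive_tool(deltas=[[[0,0,-0.004,0,-1],[0,0,-0.007,0,-1],[0,0,-0.008,0,-1],[0,0,-0.009,0,-1],[0,0,-0.009,0,-1],[0,0,-0.008,0,-1],[0,0,-0.006,0,-1],[0,0,-0.003,0,-1],[0,0,-0.001,0,-1],[0,0,0,0,-1],[0,0,0,0,-1]]])

```text
clock: 45.85
tool_pos: [0.539, 0.1759, 0.2623]
tcp_rot: [[-0.119, 0.993, 0.0], [0.992, 0.119, -0.032], [-0.032, -0.004, -0.999]]
force: [0.6, -0.5, -8.2]
width: 0.157
```

```bash
python3 w.py|head -3;python3 -c "
from h import *
import cv2
a=vision.snapshot('side')[110:290,180:360];b=vision.snapshot('scene')[80:260,190:370]
cv2.imwrite('pics/z1.png',np.hstack([cv2.resize(x,(400,400),interpolation=cv2.INTER_CUBIC) for x in(a,b)]))
w.py if 0 else st()"
```

```text
clk 45.85 J [-19.1  37.9  86.5  73.1 110.  -37.7] p [0.539  0.1759 0.2623] grasp [0.5412 0.157  0.2629] 
R [[-0.119, 0.993, 0.0], [0.992, 0.119, -0.032], [-0.032, -0.004, -0.999]] alpha 88.2 head 96.8 y_el -0.2 F [ 0.6 -0.5 -8.2] w 0.157
az 18.073202129489538 r 0.5669361972920931
clk 45.95 J [-19.1  38.   86.5  73.1 110.  -37.7] p [0.539  0.1759 0.2621] grasp [0.5412 0.157  0.2627] 
R [[-0.119, 0.993, -0.0], [0.992, 0.119, -0.032], [-0.032, -0.004, -0.999]] alpha 88.2 head 96.8 y_el -0.2 F [ 0.3  0.3 -8.5] w 0.152
```

View pics/z1.png

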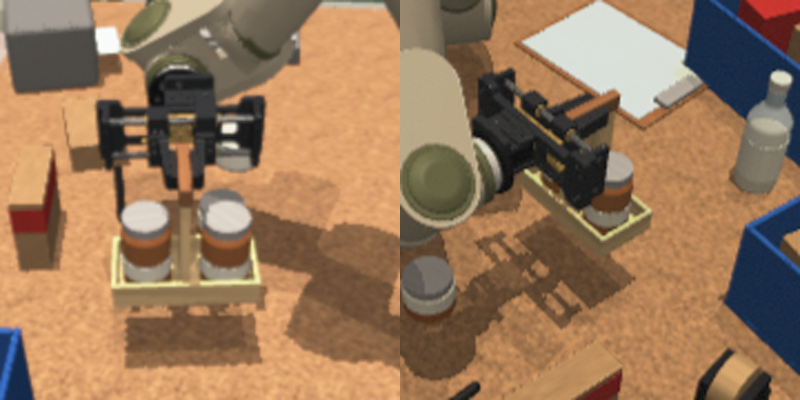

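```bash
python3 -c "
from h import *
s,R=st();print(np.round(s['joint_vel'],2)); print(job.finish_job()); st()"
```

```text
clk 45.95 J [-19.1  38.   86.5  73.1 110.  -37.7] p [0.539  0.1759 0.2621] grasp [0.5412 0.157  0.2627] 
R [[-0.119, 0.993, -0.0], [0.992, 0.119, -0.032], [-0.032, -0.004, -0.999]] alpha 88.2 head 96.8 y_el -0.2 F [ 0.3  0.3 -8.5] w 0.152
[-0.11  0.1   0.01  0.   -0.06  0.05]
the job is handed in; nothing more can be done
None
the job is handed in; nothing more can be done
```

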